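# Clamp a glass bar in the trim saw to the set tension

### The job

Load the amber glass bar into the clamp of the wet trim saw: lay it flat on the rubber bed between the open jaws, with its end gently butted against the rubber-faced end stop. Then turn the black tension knob clockwise until the sprung jaw has pushed the glass against the fixed jaw and the pointer stands in the red mark on the white scale, never far past it, and let go. Glass chips: do not bang it on the bed or the stop, do not overtighten, keep off the saw blade, and leave everything else where it is.

Things in the scene. Friction and masses are not known exactly. Their poses are not given: they have to be found in the camera images.
- bar_mid (a point): Centre of the amber (orange) glass bar, a loose solid bar 32 x 150 x 32 mm (x, y, z of this frame; y runs along the bar), about 0.37 kg. It starts lying on the stock board (12 mm thick) side by side with a green and a blue bar of the same size, about 75 mm from centre to centre, in any order.
- seat (a point): Where the amber bar's centre must finally be: bar on the bed, end on the end stop, side on the fixed jaw. Saw axes: x from sprung to fixed jaw, y along the bar away from the end stop, z up; the bar's y lies along this y, either way round. Bed surface 16 mm below, stop face 75 mm along -y, fixed jaw's face 16 mm along +x. The jaws start open 6 to 20 mm wider than the bar.
- stop_face (a point): Centre of the rubber face of the end stop, a small aluminium block with a black thumb screw, 30 mm high on the carriage; the face looks along +y of the saw.
- knob_grip (a point): On the upright axis of the tension knob, half-way up: black, fluted, round, 44 mm across, 28 mm high (top 14 mm above this point, a 26 mm collar begins 16 mm below, its 40 mm housing 24 mm below), white line on top. Clockwise from above tightens, 8 mm of jaw travel per rad, 2.1 to 4.2 rad in all, so several grasps. It stays where it is left, also under load. Takes 0.2 to 0.4 N m.
- sprung_jaw (a joint): Compression of the sprung jaw's springs in m, shown by its black pointer on the white scale: 0 at the thin black line (jaw free), 0.012 in the middle of the red mark (0.0105 to 0.0135). Near 0 while the jaw travels freely and pushes the bar over; once the glass is on both jaws it grows 8 mm per rad of the knob. Jaw force 3.3 N plus 1.1 N per mm; above 0.017 the glass cracks.
- blade: The saw's diamond blade, a disc 150 mm across and 2.4 mm thick, upright in the saw's xz plane, its rear half under a green hood; origin at its centre, 66 mm above the table. Its front edge stands about 24 mm behind (+x) the seated bar, 20 mm in from the bar's free end. Not to be touched.
- saw: The wet trim saw: green tank 410 x 300 mm with a steel deck 85 mm high, origin under its middle on the table, x towards its rear. Knob 165 mm before and 67 mm to the right of (-y) its middle; motor and hood (up to 175 mm high) at its left rear. Fixed.
- end_stop: The end stop (see stop_face). Its rubber buffer gives about 1 mm per 8 N and springs back. Push the glass on it with a light hand: above 20 N the glass chips.
- amber_bar: The amber bar, origin at the centre of its underside (see bar_mid).
- green_bar: Green glass bar beside it on the board, same size; leave alone.
- blue_bar: Blue glass bar beside it on the board, same size; leave alone.
- dressing_stick: White dressing stick, 90 x 20 x 20 mm, lying on the saw's deck left of the knob; leave alone.
- frit_jar: Glass jar of frit, 72 mm across, 95 mm high, right of the robot; leave alone.
- wood_block: Wooden glassblower's block with a handle, left of the saw; leave alone.
- jacks: Steel glassblower's jacks, 280 mm long, lying on the left; leave alone.
- brush: Brush lying at the right near side; leave alone.
- bed: Rubber-faced bed that carries the bar in the clamp, 52 x 158 mm (x, y), 6 mm thick; origin under its middle, 100 mm above the table. Both jaws are 50 mm wide and stand only beside the stop end of the bar (72 to 22 mm from seat along -y), tops 26 mm above the bed; beside the rest of the bar there is free room for fingers down to the bed. Set glass down lightly: above 60 N it chips.
Mind the look-alikes: they are no part of the job. What is meant by the amber_bar is not pink, and is the larger of those in its own colour.

How it is judged:
On the way, in this order (a step that is already met when the one before it is completed fails the run):
1. the amber bar lies flat on the bed between the open jaws, its end on the end stop (gap below 2 mm), not yet squeezed (x of bar_mid in the frame of seat between -0.021 and 0.003 m and y of bar_mid in the frame of seat between -0.002 and 0.002 m and z of bar_mid in the frame of seat between -0.003 and 0.003 m and value of joint sprung_jaw below 0.004 m), for 0.2 s.
2. the bar is clamped between both jaws with the pointer in the red mark (x of bar_mid in the frame of seat above -0.003 m and value of joint sprung_jaw between 0.0105 and 0.0135 m), for 0.2 s.
At the end, for the whole second after the job is handed in: The amber bar lies still and flat on the bed, within 3 mm of the fixed jaw, its end within 2 mm of the end stop, in line with the jaws (0.05 rad), and the sprung jaw is compressed 10.5 to 13.5 mm, the pointer in the red mark (all of step 2 and x of bar_mid in the frame of seat below 0.003 m and y of bar_mid in the frame of seat between -0.002 and 0.002 m and z of bar_mid in the frame of seat between -0.003 and 0.003 m and angle between the y axis of bar_mid and the y axis of seat, either way round below 0.05 rad and linear speed of amber_bar below 0.01 m/s); the robot touches nothing.
It fails at once if the clamp is overtightened (springs compressed by more than 17 mm): the glass cracks (value of joint sprung_jaw above 0.017 m).
It fails at once if the glass is pushed or knocked on the end stop with more than 20 N (contact force between amber_bar and end_stop above 20 N).
It fails at once if the glass is banged or pressed on the bed with more than 60 N (contact force between amber_bar and bed above 60 N).
It fails at once if the blade is touched (contact force between any of the arm, the fingers, amber_bar and blade above 1 N).
It fails at once if another thing on the bench is moved by more than 15 mm (distance of any of green_bar, blue_bar, dressing_stick, frit_jar, wood_block, jacks, brush from where it was at the start of the episode above 0.015 m).
It also fails if it takes over 72 s, if anything falls off the work surface, if the arm or the gripper's body presses on something with over 40 N, if the wrist force passes 120 N, or if a joint passes its speed limit or range.

### The arm

A 7-joint arm with a two-finger parallel gripper is mounted at the origin on the work surface. World frame = base frame: x ahead of the robot, y to its left, z up, the work surface at z = 0. Lengths are in m, angles in rad, forces in N, time in s.
With the tool pointing down it reaches from about 0.425 to 0.925 m from the base axis. Payload 6.8 kg.
Tool frame: the origin (TCP) lies at the very end of the fingers, on their centre line; the grasp point (between the pads) lies 19 mm behind it; z points along the fingers, y is the line along which they close (so a half turn about z gives the same grasp; the last joint's range is limited). The gripper opens to 85 mm and grips with 20 to 120 N. Pads are 22 mm wide; open, the fingers measure 114 mm over their backs; the gripper's body (76 mm by 85 mm) begins 54 mm behind the grasp point. The pads swing forward as they close: fully open they stand 13 mm farther back than shut.
Start: joints at [1.008, 0.477, 0.022, 1.555, -0.011, 1.109, -0.083], TCP at [0.297, -0.606, 0.231] pointing down, gripper open.
Joint ranges: [-2.96, 2.96], [-0.34, 2.1], [-1.41, 1.46], [0.24, 2.44], [-1.37, 4.51], [0.17, 1.92], [-2.96, 2.96]. Speed limits (rad/s): [2.39, 2.39, 3.14, 3.14, 3.14, 3.14, 3.14].

### API

Orientations are given as a rotation vector (axis times angle).
In Python, from bench import get_obs, viewer, r gives the robot as it stands. The module is installed in compiled form; this text tells all that it offers.
- The arm moves only by the tool play_rows, never from a script. Its argument "commands" is a list that holds one entry, the list of rows, each a list of 5 numbers: the gripper's target within -1 to 1 (shut at 1, half-way at 0, fully open at -1), then the shift along the tool's x, y, z scaled (see below), then the turn about the tool's z scaled (see below). A call has 1 to 12 rows; each row is the pose to reach, as a shift and turn from the pose commanded when the call began, along the tool's axes at that moment; what a row does not reach only later rows make up. The controller multiplies each number of a shift by 0.2 m and each number of a turn by pi/2 rad. A row lasts 1/12 s, in which the tool goes at most 41.7 mm and 7.16 degrees, less where a joint would pass 70% of its speed; a pose out of reach is approached as far as the arm can. A call with a number of a shift or a turn outside -1 to 1 is refused whole. A call with a gripper value outside its range is refused whole. The fingers move at their own pace and stop on an object; "grip_force" is the grip in N (left out, the last holds). Time passes only in rows, so rows that repeat a pose let the fingers close. It gives the time, the measured TCP pose, the force, the opening and the grip force at its end, in the units of the state.
- get_obs(): the state, without advancing time (a new reading comes with each control period).
- viewer.grab_frame(name): name is "side" or "top"; returns a dict with "pixels" (400x640x3 uint8, red, green, blue), "fovy" (degrees; the focal length in pixels is half the picture's height over the tangent of half this angle, whatever the lens; pixels are square), "cx", "cy" (the principal point, pixels), "distortion" ([k1, k2, p1, p2, k3] as OpenCV has them; the pictures are not rectified), "world_to_cam" (4x4, takes a point from world to camera coordinates). Camera axes: x right, y up, looking along -z (the intrinsics and any distortion apply to the point x, -y, -z); pixel columns grow to the right and rows downward; lengths in m; the calibration is good to about 2 mm. A picture is of the moment at which its call begins. There is no depth.
- r.hand_in(): hands the job in; it is judged then, once.
Trained networks look in a picture, given as the dict that the camera call returned (one of the last four; its "shot" number tells which), for a name from the list of things; names that differ only in an ending like _2 or _b are one class to them, and where a whole thing is asked for, a point or a joint stands for the part that bears it (a point fixed in the world has none). Each returns a list of dicts, best first, with "score" (0 to 1); they miss things now and then, are a little off and sometimes report something else, mostly with a low value. They report only what shows in the picture. A call takes as long as a camera call. They do not tell look-alikes from the thing itself.
- viewer.trace(picture, thing): "pixels" (400x640 bool, what is visible of it) and "rect" ([left, top, right, bottom] in pixels, round what is visible of it).
The state is a dict: "clock": time; "joints": joint angles; "qvel": joint speeds; "tau": joint torques, N m; "tcp_pos": TCP position; "orientation": TCP orientation; "contact_force": force on the tool from outside, world axes, zero at the start; "moment": the same for the moment, N m; "grip_width": finger opening in m; "gripper_force": force on a finger pad.
Only numpy, scipy, OpenCV 4.12 (cv2) and the standard library are available. Lean on these libraries where they do the work, as an engineer would, in place of code of your own. Each camera call takes 0.05 s, during which the arm holds its last target. There are 200 camera calls.

## Working session

There is one attempt and no reset: what is moved stays moved. The work goes in short steps, Python scripts to look and compute and a tool call to move; the robot and the scene stay as the last step left them, time stands still between calls to the robot, and variables do not carry over. Pictures are saved under pics/ and viewed, at most 10 in all, crops included, and the job is handed in when it is done.

Besides the shell and the picture viewer there is one more tool, called after "Request:" by a JSON object that holds its "fn" and its "kwargs". play_rows: Moves the arm, as the interface text tells. Shifts and turns lie within -1 to 1; 1 stands for 0.2 m of shift or pi/2 rad of turn. Its arguments: {"type":"object","properties":{"commands":{"type":"array","items":{"type":"array","items":{"type":"array","items":{"type":"number","minimum":-1,"maximum":1}}}},"grip_force":{"type":"number"}},"required":["commands"]}

```bash
mkdir -p pics
cat > h.py <<'E'
import numpy as np, cv2, pickle
from bench import get_obs, viewer, r
def grab(n):
    return viewer.grab_frame(n)
def K(d):
    f=200/np.tan(np.radians(d["fovy"])/2); return np.array([[f,0,d["cx"]],[0,f,d["cy"]],[0,0,1.]])
F=np.diag([1,-1,-1.])
def proj(d,P):
    W=np.array(d["world_to_cam"]); R=F@W[:3,:3]; t=F@W[:3,3]
    return cv2.projectPoints(np.array(P,float).reshape(-1,1,3),cv2.Rodrigues(R)[0],t,K(d),np.array(d["distortion"],float))[0][:,0]
def onz(d,uv,z):
    W=np.array(d["world_to_cam"]); R=F@W[:3,:3]; t=F@W[:3,3]
    n=cv2.undistortPoints(np.array(uv,float).reshape(-1,1,2),K(d),np.array(d["distortion"],float))[:,0]
    ray=np.c_[n,np.ones(len(n))]@R; c=-R.T@t
    return c+ray*((z-c[2])/ray[:,2])[:,None]
def save(d,name,s=1.25,box=None):
    im=d["pixels"][:,:,::-1]
    if box: im=im[box[1]:box[3],box[0]:box[2]]
    cv2.imwrite("pics/"+name,cv2.resize(im,None,fx=s,fy=s,interpolation=cv2.INTER_CUBIC))
E
python3 - <<'E'
from h import *
print(get_obs())
for n in("top","side"):
    d=grab(n); save(d,n+"0.png"); W=np.array(d["world_to_cam"]); print(n,d["fovy"],d["distortion"],-W[:3,:3].T@W[:3,3],W[:3,:3])
    for t in("amber_bar","green_bar","blue_bar","knob_grip","stop_face","sprung_jaw","blade","saw","end_stop","bed","dressing_stick"):
        for k in viewer.trace(d,t)[:3]: 
            ys,xs=np.nonzero(k["pixels"]); print(t,round(k["score"],2),k["rect"],len(xs),xs.mean().round(1),ys.mean().round(1))
E
```

```text
{'clock': 0.0, 'joints': array([ 1.0078919 ,  0.47780621,  0.02231944,  1.55644082, -0.01152717,
        1.10930366, -0.08312445]), 'qvel': array([ 6.35223787e-04,  1.15890302e-04, -1.29218976e-03, -3.18025620e-05,
        9.21568121e-04, -1.06393952e-03, -6.39964364e-04]), 'tau': array([ 2.74447466e-04, -5.96446931e+01,  1.60795044e+00, -2.81191152e+01,
        1.24741867e-02,  9.36827157e-03,  2.13456286e-05]), 'tcp_pos': array([ 0.29626461, -0.60585151,  0.23032571]), 'orientation': array([-3.05899989e+00, -7.07872422e-01,  8.04150957e-04]), 'contact_force': array([ 0.13376198,  0.59912462, -0.2147547 ]), 'moment': array([-0.05153478,  0.0476163 , -0.01073553]), 'gripper_force': 0.0, 'grip_width': 0.08545102709663181}
top 52.751204587819174 [-0.08093054  0.          0.          0.          0.        ] [ 0.35840919 -0.04423152  1.51045886] [[-0.00177618 -0.99975973 -0.02184779]
 [ 0.99197352 -0.0045238   0.12636484]
 [-0.12643332 -0.02144798  0.99174321]]
amber_bar 0.68 [364.6, 120.4, 390.3, 153.9] 382 376.8 137.3
amber_bar 0.62 [384.2, 267.5, 413.4, 280.1] 156 397.6 271.8
amber_ba
[... 1180 characters left out ...]
.9 [257.1, 177.1, 296.4, 189.5] 427 277.1 183.1
amber_bar 0.67 [364.3, 168.0, 382.0, 196.1] 271 371.5 180.8
amber_bar 0.6 [407.1, 191.9, 419.9, 214.0] 172 414.1 202.5
green_bar 0.6 [343.8, 163.0, 362.8, 192.4] 274 352.2 177.0
blue_bar 0.88 [323.7, 164.2, 342.4, 186.2] 286 333.1 174.5
knob_grip 0.7 [328.1, 194.6, 346.1, 213.7] 213 334.4 203.6
stop_face 0.4 [293.1, 201.2, 302.1, 206.5] 63 294.8 203.9
sprung_jaw 0.61 [302.4, 204.0, 309.8, 216.6] 93 304.6 209.8
saw 0.7 [194.1, 196.0, 352.2, 294.2] 11575 276.0 243.3
bed 0.75 [275.8, 208.3, 299.9, 242.0] 622 290.8 225.6
dressing_stick 0.68 [291.0, 247.4, 324.8, 262.8] 308 307.9 252.9
dressing_stick 0.59 [328.0, 195.3, 343.2, 214.3] 207 334.7 202.9
```

View pics/top0.png

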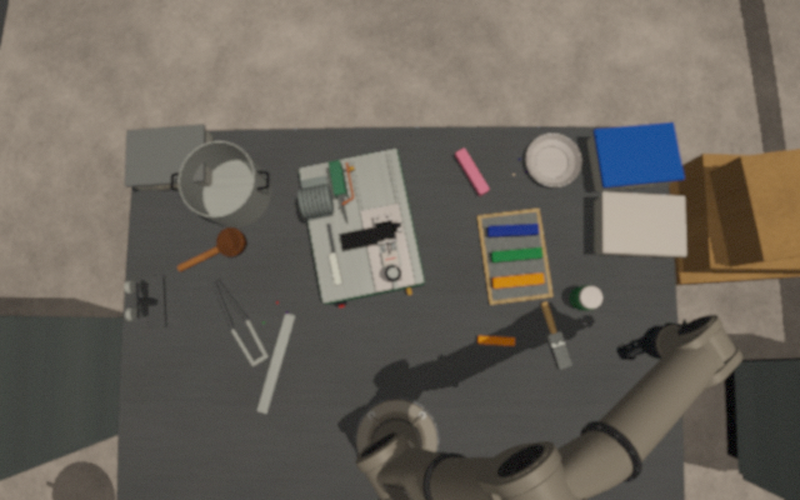

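View pics/side0.png

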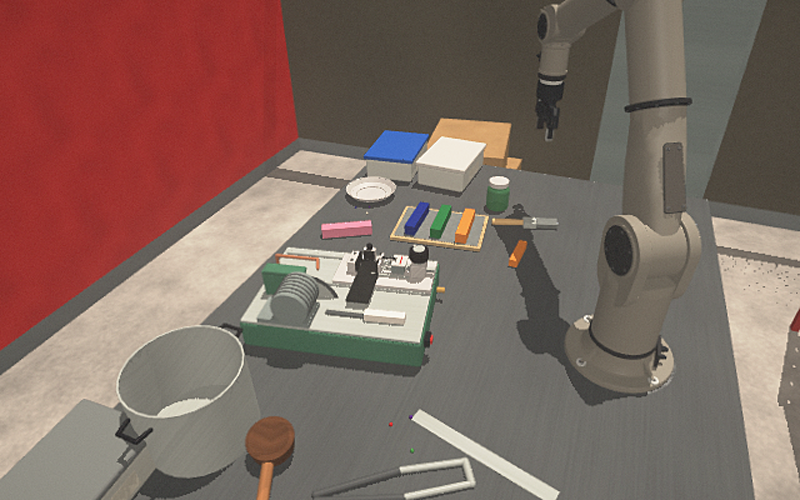

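The amber bar is the rightmost one on the board, at top pixel (415,224) and side pixel (371,181). The small orange piece at top (398,272) and the pink one are look-alikes. The saw is at top (290,180), with its knob at about (314,218). Next I zoom in on the saw.

Run:
```python
from h import *
d=grab("top"); save(d,"t1.png",6,(235,115,345,215)); 
# bar pose from colour
def amber(d,rect,z):
    im=cv2.cvtColor(d["pixels"],cv2.COLOR_RGB2HSV); m=((im[...,0]>8)&(im[...,0]<25)&(im[...,1]>150)&(im[...,2]>110)).astype(np.uint8)
    k=np.zeros_like(m); a,b,c,e=rect; k[b:e,a:c]=m[b:e,a:c]
    ys,xs=np.nonzero(k); rr=cv2.minAreaRect(np.c_[xs,ys].astype(np.float32)); bx=cv2.boxPoints(rr)
    print(rr,len(xs)); print(onz(d,bx,z).round(4).tolist(), onz(d,[rr[0]],z).round(4))
amber(d,(380,205,450,240),.044)
e=grab("side"); save(e,"s1.png",6,(255,190,365,285)); amber(e,(355,160,390,200),.028)
```

```text
((414.01080322265625, 224.11183166503906), (8.829717636108398, 40.77724075317383), 84.47245788574219) 359
[[0.4691, -0.2796, 0.044], [0.4827, -0.4285, 0.044], [0.4506, -0.4305, 0.044], [0.4372, -0.282, 0.044]] [[ 0.4599 -0.355   0.044 ]]
((371.6896667480469, 180.27586364746094), (10.027547836303711, 29.339862823486328), 21.801406860351562) 271
[[0.4706, -0.262, 0.028], [0.4888, -0.4642, 0.028], [0.4466, -0.4486, 0.028], [0.4327, -0.2507, 0.028]] [[ 0.4591 -0.3513  0.028 ]]
```

View pics/t1.png

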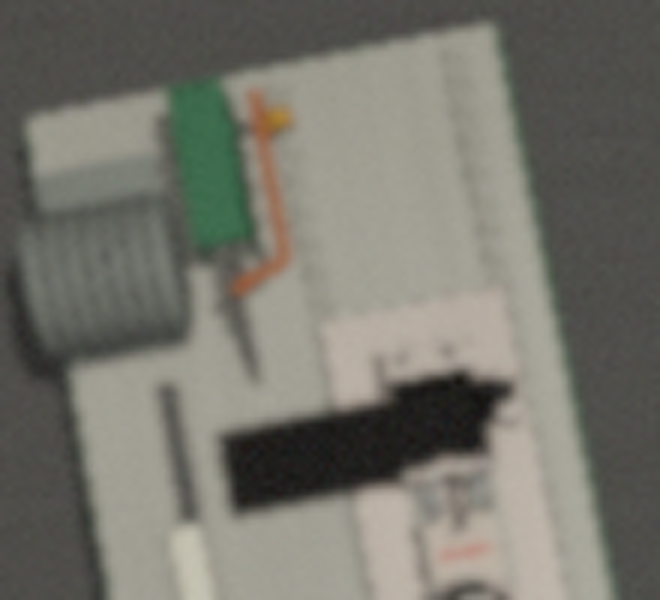

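View pics/s1.png

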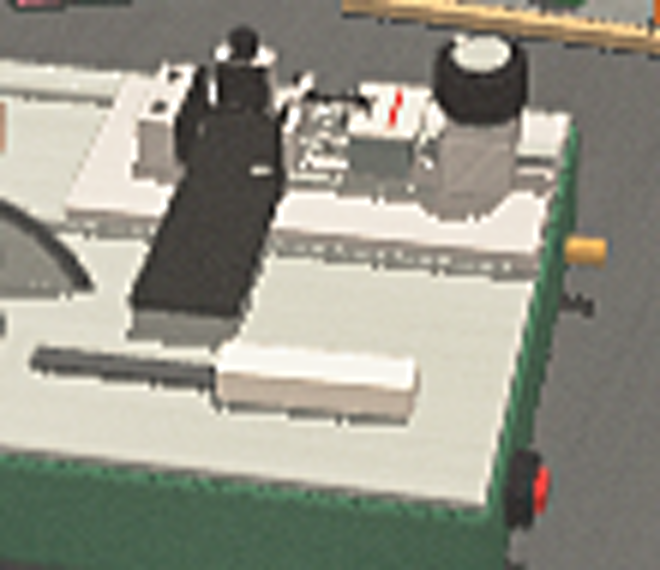

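In the top crop the bed is the black quad with its free (left) end at pixels (272,187)-(274,200). The jaws and white scale are at about (310,193)-(313,207), the knob is at (314,218), and the blade edge is near (277,178). The amber bar checks out: 149.6 x 32 mm, centred at (0.460,-0.355). Next I fit the saw pose from the deck outline and triangulate the knob.

```bash
cat >> h.py <<'E'
from scipy.spatial.transform import Rotation as Ro
def tri(d,uv,e,uw):
    f=lambda p: np.r_[proj(d,[p])[0]-uv, proj(e,[p])[0]-uw]
    from scipy.optimize import least_squares
    s=least_squares(f,[.6,.1,.1]); return s.x, np.abs(s.fun).max()
def plan(x,y,z,yaw):
    """numbers to bring TCP to x,y,z with tool y axis at world angle yaw (mod pi)"""
    o=get_obs(); R=Ro.from_rotvec(o["orientation"]).as_matrix(); v=R.T@(np.array([x,y,z])-o["tcp_pos"])
    cur=np.arctan2(R[1,1],R[0,1]); t=-(yaw-cur); t=(t+np.pi/2)%np.pi-np.pi/2
    print("plan",(v/.2).round(4),"turn",round(t/(np.pi/2),4),"alt",round((t-np.sign(t)*np.pi)/(np.pi/2),3),"q7",o["joints"][6].round(2),"F",o["contact_force"].round(1),"w",round(o["grip_width"],4))
E
python3 - <<'E'
from h import *
d=grab("top");e=grab("side")
g=cv2.cvtColor(d["pixels"],cv2.COLOR_RGB2GRAY)
tr=[k for k in viewer.trace(d,"saw") if k["pixels"].sum()>5000][0]["pixels"]
m=((g>115)&cv2.dilate(tr.astype(np.uint8),np.ones((5,5))).astype(bool)).astype(np.uint8)
c=max(cv2.findContours(m,0,1)[0],key=cv2.contourArea)[:,0]
w=onz(d,c,.085)[:,:2]
rr=cv2.minAreaRect((w*1000).astype(np.float32)); print("deck",rr,cv2.boxPoints(rr).round(0).tolist())
h=cv2.convexHull((w*1000).astype(np.float32)); print(cv2.approxPolyDP(h,12,True)[:,0].round(0).tolist())
# bed black quad in top
q=[(235+a/6-.4,115+b/6-.4) for a,b in((220,435),(235,512))]
print("bed left end",onz(d,q,.106).round(4).tolist())
for t in("knob_grip",):
    P=[max(viewer.trace(i,t),key=lambda k:k["score"])["pixels"] for i in(d,e)]
    C=[np.argwhere(p).mean(0)[::-1] for p in P]; print(t,C,tri(d,C[0],e,C[1]))
plan(.46,-.355,.15,.09)
E
```

```text
deck ((621.0457763671875, 101.7721176147461), (403.4618835449219, 293.7553405761719), 11.300809860229492) [[394.0, 206.0], [452.0, -82.0], [848.0, -3.0], [790.0, 285.0]]
[[845.0, 0.0], [812.0, 162.0], [630.0, 250.0], [399.0, 202.0], [455.0, -77.0]]
bed left end [[0.5887, 0.1582, 0.106], [0.5428, 0.1487, 0.106]]
knob_grip [array([313.67768595, 218.32231405]), array([334.47761194, 202.93532338])] (array([0.47365132, 0.0062023 , 0.15537888]), np.float64(0.13833009310897637))
plan [ 1.2864 -0.7701  0.4066] turn -0.7678 alt 1.232 q7 -0.08 F [0.1 0.4 0.6] w 0.0854
```

Run:
```python
from h import *
d=grab("top");e=grab("side")
c,s=np.cos(.197),np.sin(.197)
def S(p): p=np.atleast_2d(p)-[.621,.102,0]; return np.c_[p[:,0]*c+p[:,1]*s,-p[:,0]*s+p[:,1]*c,p[:,2]].round(4).tolist()
T=lambda L:[(235+a/6-.4,115+b/6-.4) for a,b in L]
D=lambda L:[(255+a/6-.4,190+b/6-.4) for a,b in L]
print("blade side",S(onz(e,D([(92,288)]),.085)),"top",S(onz(d,T([(255,380)]),.085)))
print("bed side L corners",S(onz(e,D([(135,300),(240,315),(280,170)]),.106)))
print("fixed jaw side",S(onz(e,D([(203,68),(180,125),(205,80)]),.132)))
print("jaws top: up L,R; low L,R",S(onz(d,T([(385,378),(470,372),(405,465),(485,455)]),.132)))
print("screw",S(tri(d,T([(510,390)])[0],e,D([(243,40)])[0])[0]))
print("stop front-left side",S(onz(e,D([(218,70),(275,70)]),.136)))
print("scale red top",S(onz(d,T([(465,550)]),.136)),"side",S(onz(e,D([(395,105)]),.136)))
# saw-frame dark profile along x in top view at several y, z=.132
from scipy.ndimage import map_coordinates
g=cv2.cvtColor(d["pixels"],cv2.COLOR_RGB2GRAY).astype(float); g2=cv2.cvtColor(e["pixels"],cv2.COLOR_RGB2GRAY).astype(float)
xs=np.arange(-.1,.011,.004); print((xs*1000).astype(int).tolist())
for im,G in((d,g),(e,g2)):
  for y in(-.09,-.08,-.07,-.06,-.05,-.03,0,.04):
    z=.132 if y<-.04 else .106
    P=np.c_[.621+xs*c-y*s,.102+xs*s+y*c,np.full_like(xs,z)]; uv=proj(im,P)
    print(y,map_coordinates(G,[uv[:,1],uv[:,0]],order=1).astype(int).tolist())
```

```text
blade side [[0.0091, 0.0376, 0.085]] top [[0.0119, 0.037, 0.085]]
bed side L corners [[-0.0222, 0.0668, 0.106], [-0.073, 0.0692, 0.106], [-0.0664, -0.042, 0.106]]
fixed jaw side [[-0.0173, -0.0862, 0.132], [-0.0184, -0.0364, 0.132], [-0.0209, -0.076, 0.132]]
jaws top: up L,R; low L,R [[-0.012, -0.0416, 0.132], [-0.0185, -0.0906, 0.132], [-0.0644, -0.0432, 0.132], [-0.068, -0.0896, 0.132]]
screw [[-0.033, -0.111, 0.1341]]
stop front-left side [[-0.0269, -0.0801, 0.136], [-0.0554, -0.0847, 0.136]]
scale red top [[-0.1202, -0.0676, 0.136]] side [[-0.1208, -0.0646, 0.136]]
[-100, -96, -92, -88, -83, -79, -75, -71, -67, -63, -59, -55, -51, -47, -43, -39, -35, -31, -27, -23, -19, -15, -11, -7, -3, 0, 4, 8]
-0.09 [162, 157, 156, 158, 157, 151, 146, 141, 117, 88, 73, 63, 53, 39, 28, 24, 23, 21, 35, 62, 93, 131, 162, 170, 168, 166, 168, 171]
-0.08 [152, 138, 137, 137, 128, 123, 138, 149, 123, 67, 35, 30, 31, 30, 32, 32, 27, 28, 30, 33, 51, 103, 145, 153, 145, 152, 166, 171]
-0.07 [128, 125, 130, 133, 121, 109, 123, 147, 137, 95, 52, 32, 30, 27, 32, 28, 31, 30, 27, 27, 47, 105, 153, 172, 172, 
[... 1057 characters left out ...]
 85, 224, 233, 193, 235, 226, 230]
-0.06 [196, 111, 194, 229, 250, 174, 134, 212, 154, 157, 156, 71, 55, 57, 55, 68, 56, 49, 191, 61, 45, 74, 222, 239, 233, 224, 226, 229]
-0.05 [182, 104, 163, 196, 143, 136, 150, 245, 63, 58, 73, 61, 65, 67, 61, 59, 57, 52, 52, 52, 49, 59, 227, 185, 94, 169, 230, 228]
-0.03 [137, 178, 171, 157, 149, 148, 151, 112, 53, 65, 63, 59, 66, 64, 67, 68, 70, 68, 66, 62, 100, 151, 143, 135, 148, 129, 131, 234]
0 [238, 233, 230, 229, 231, 240, 249, 175, 56, 66, 67, 65, 66, 65, 64, 67, 66, 66, 62, 58, 98, 231, 239, 234, 229, 229, 232, 239]
0.04 [214, 214, 214, 213, 214, 219, 197, 99, 62, 69, 65, 68, 65, 65, 62, 67, 66, 67, 64, 62, 89, 221, 220, 217, 216, 216, 219, 223]
```

Request:
{"fn": "play_rows", "kwargs": {"commands": [[[-0.3,0.25,-0.15,0,-0.07],[-0.3,0.5,-0.3,0.05,-0.15],[-0.3,0.75,-0.45,0.1,-0.22],[-0.3,0.95,-0.6,0.15,-0.3],[-0.3,1,-0.77,0.2,-0.38],[-0.3,1,-0.77,0.2,-0.46],[-0.3,1,-0.77,0.2,-0.54],[-0.3,1,-0.77,0.2,-0.62],[-0.3,1,-0.77,0.2,-0.7],[-0.3,1,-0.77,0.2,-0.768]]]}}

```text
clock: 2.48
tcp_pos: [0.4088, -0.3799, 0.1915]
orientation: [2.11, 2.327, -0.0]
contact_force: [0.2, 0.5, -0.4]
grip_width: 0.0555
gripper_force: 0.0
```

The saw's yaw is 0.197 rad and its centre is at (0.621,0.102). The seat comes out near (-0.034,-0.018) in the saw frame: the jaws span y from -0.09 to -0.042 and the blade is at y=0.037, which agrees with the given sizes. Now I set up the grasp.

```bash
cat >> h.py <<'E'
def sw(x,y): c,s=np.cos(.197),np.sin(.197); return .621+x*c-y*s,.102+x*s+y*c
E
python3 - <<'E'
from h import *
plan(.459,-.344,.08,.09); print(get_obs()["joints"].round(2))
E
```

```text
plan [0.1542 0.2674 0.5574] turn 0.0047 alt -1.995 q7 0.62 F [ 0.2  0.5 -0.4] w 0.0555
[ 0.88  0.35 -0.3   1.86  0.13  0.95  0.62]
```

Request:
{"fn": "play_rows", "kwargs": {"commands": [[[-0.3,0.077,0.134,0.2,0.005],[-0.3,0.154,0.267,0.4,0.005],[-0.3,0.154,0.267,0.55,0.005],[-0.3,0.154,0.267,0.66,0.005],[-0.3,0.154,0.267,0.66,0.005]]]}}

```text
clock: 2.9
tcp_pos: [0.4564, -0.3416, 0.0542]
orientation: [-2.119, -2.307, 0.001]
contact_force: [-1.1, 0.4, 0.9]
grip_width: 0.0555
gripper_force: 0.0
```

Run:
```python
from h import *
plan(.459,-.344,.018,.09)
e=grab("side"); save(e,"s2.png",6,(320,130,420,210))
```

```text
plan [-0.014   0.0132  0.1807] turn -0.0034 alt 1.997 q7 0.42 F [-1.1  0.4  0.9] w 0.0555
```

View pics/s2.png

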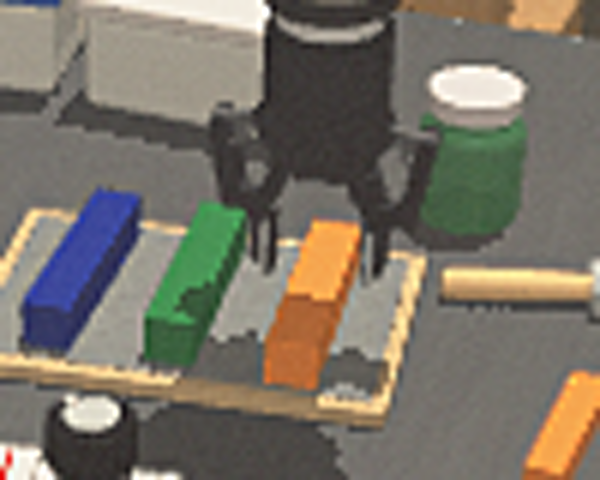

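The fingers straddle the amber bar at crop (265,240) and (375,250), clear of the green bar. I descend and grip.

Request:
{"fn": "play_rows", "kwargs": {"commands": [[[-0.3,-0.014,0.013,0.06,-0.003],[-0.3,-0.014,0.013,0.12,-0.003],[-0.3,-0.014,0.013,0.18,-0.003],[-0.3,-0.014,0.013,0.18,-0.003],[0.6,-0.014,0.013,0.18,-0.003],[0.6,-0.014,0.013,0.18,-0.003],[0.6,-0.014,0.013,0.18,-0.003],[0.6,-0.014,0.013,0.18,-0.003],[0.6,-0.014,0.013,0.18,-0.003]]], "grip_force": 45}}

```text
clock: 3.7
tcp_pos: [0.4619, -0.3476, 0.0239]
orientation: [2.122, 2.315, -0.0]
contact_force: [-1.0, 0.7, 3.7]
grip_width: 0.031
gripper_force: 46.7
```

Run:
```python
from h import *
plan(*sw(-.039,.004),.22,.197)
```

```text
plan [ 2.168   0.7922 -0.9813] turn -0.07 alt 1.93 q7 0.41 F [-1.   0.7  3.7] w 0.031
```

Request:
{"fn": "play_rows", "kwargs": {"commands": [[[-0.2,0,0,0,0],[-0.2,0,0,0,0],[-0.2,0,0,0.03,0],[-0.2,0,0,0.03,0],[-0.2,0,0,0.03,0],[0.6,0,0,0.03,0],[0.6,0,0,0.03,0],[0.6,0,0,0.03,0],[0.6,0,0,0.03,0],[0.6,0,0,0.03,0],[0.6,0,0,-0.1,0]]], "grip_force": 45}}

```text
clock: 4.62
tcp_pos: [0.4584, -0.3451, 0.0392]
orientation: [-2.116, -2.31, 0.002]
contact_force: [-1.5, 0.3, -5.2]
grip_width: 0.0311
gripper_force: 46.2
```

Run:
```python
from h import *
plan(*sw(-.039,.004),.22,.197)
```

```text
plan [ 2.1597  0.8031 -0.8975] turn -0.0697 alt 1.93 q7 0.42 F [-1.5  0.3 -5.2] w 0.0311
```

Request:
{"fn": "play_rows", "kwargs": {"commands": [[[0.6,0,0,-0.2,0],[0.6,0,0,-0.4,0],[0.6,0,0.1,-0.6,0],[0.6,0.2,0.2,-0.8,0],[0.6,0.4,0.35,-0.9,0],[0.6,0.6,0.5,-0.9,-0.02],[0.6,0.8,0.65,-0.9,-0.04],[0.6,1,0.8,-0.9,-0.07],[0.6,1,0.8,-0.9,-0.07]]]}}

```text
clock: 5.37
tcp_pos: [0.5971, -0.143, 0.2225]
orientation: [-1.989, -2.43, 0.002]
contact_force: [0.2, -0.7, -3.9]
grip_width: 0.031
gripper_force: 46.3
```

Request:
{"fn": "play_rows", "kwargs": {"commands": [[[0.6,0.2,0,0,0],[0.6,0.4,0,0,0],[0.6,0.6,0,0,0],[0.6,0.8,0,0,0],[0.6,0.95,0,0,0],[0.6,1,0,0,0],[0.6,1,0,0,0],[0.6,1,0,0,0]]]}}

```text
clock: 6.03
tcp_pos: [0.5575, 0.0513, 0.2222]
orientation: [-1.99, -2.43, 0.003]
contact_force: [0.5, -0.8, -4.0]
grip_width: 0.0312
gripper_force: 46.6
```

Run:
```python
from h import *
plan(*sw(-.039,.004),.18,.197)
```

```text
plan [0.2063 0.1668 0.2105] turn 0.0009 alt -1.999 q7 -0.17 F [ 0.5 -0.8 -4. ] w 0.0312
```

Request:
{"fn": "play_rows", "kwargs": {"commands": [[[0.6,0.1,0.08,0.05,0],[0.6,0.206,0.167,0.1,0],[0.6,0.206,0.167,0.2,0],[0.6,0.206,0.167,0.25,0],[0.6,0.206,0.167,0.25,0],[0.6,0.206,0.167,0.25,0]]]}}

```text
clock: 6.53
tcp_pos: [0.5825, 0.0959, 0.1721]
orientation: [-1.995, -2.426, 0.004]
contact_force: [0.3, 0.1, -4.2]
grip_width: 0.0317
gripper_force: 46.6
```

Run:
```python
from h import *
o=get_obs();print(o["tcp_pos"],o["contact_force"]); plan(*sw(-.039,.004),.130,.197)
e=grab("side"); d=grab("top"); save(e,"s3.png",6,(245,160,365,255))
zb=o["tcp_pos"][2]-.006
# predicted bar corners for grip offset 10 mm drawn
c,s=np.cos(.197),np.sin(.197)
p=o["tcp_pos"][:2]; bc=p+.010*np.array([s,-c])
im=cv2.resize(e["pixels"][160:255,245:365,::-1],None,fx=6,fy=6,interpolation=cv2.INTER_CUBIC)
for dz in(0,.032):
  P=[[bc[0]+a*c-b*s,bc[1]+a*s+b*c,zb+dz] for a,b in((-.016,-.075),(.016,-.075),(.016,.075),(-.016,.075))]
  q=((proj(e,P)-[245,160]+.5)*6).astype(np.int32); cv2.polylines(im,[q],True,(255,0,0),1)
# seat guess outline
S=np.array([sw(x,y) for x,y in((-.050,-.093),(-.018,-.093),(-.018,.057),(-.050,.057))])
q=((proj(e,np.c_[S,np.full(4,.106)])-[245,160]+.5)*6).astype(np.int32); cv2.polylines(im,[q],True,(0,255,0),1)
cv2.imwrite("pics/s3.png",im)
```

```text
[0.58247418 0.09588569 0.17205171] [ 0.27107805  0.13570258 -4.21008145]
plan [0.0125 0.0004 0.2102] turn -0.0018 alt 1.998 q7 -0.29 F [ 0.3  0.1 -4.2] w 0.0317
```

View pics/s3.png

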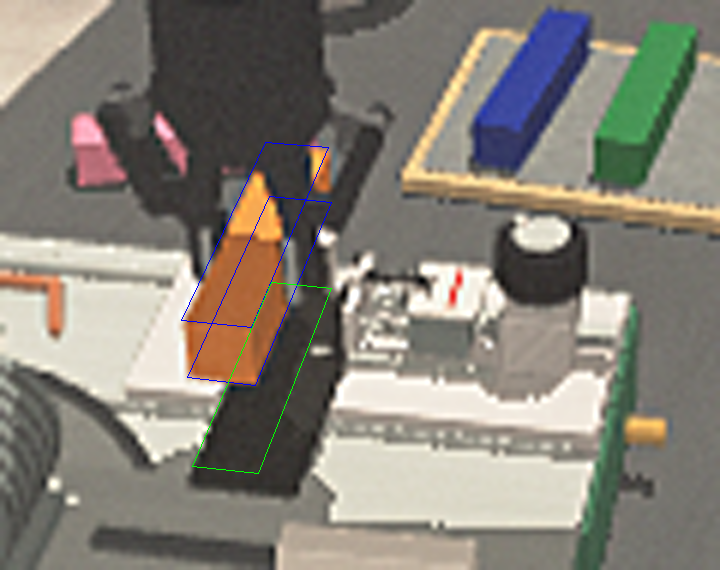

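The blue predicted bar outline matches the held bar (free end at crop (187,378)-(255,385)), and the green seat outline lies on the bed. I descend between the jaws with a margin to the stop.

Request:
{"fn": "play_rows", "kwargs": {"commands": [[[0.6,0.03,0,0.06,-0.002],[0.6,0.03,0,0.12,-0.002],[0.6,0.03,0,0.16,-0.002],[0.6,0.03,0,0.2,-0.002],[0.6,0.03,0,0.23,-0.002],[0.6,0.03,0,0.25,-0.002],[0.6,0.03,0,0.26,-0.002],[0.6,0.03,0,0.26,-0.002],[0.6,0.03,0,0.26,-0.002]]]}}

```text
clock: 7.38
tcp_pos: [0.5819, 0.1045, 0.121]
orientation: [1.988, 2.432, 0.001]
contact_force: [-0.0, 0.7, -4.3]
grip_width: 0.0311
gripper_force: 46.7
```

Run:
```python
from h import *
o=get_obs();print(o["tcp_pos"],o["contact_force"],o["moment"]); plan(*sw(-.039,-.008),.114,.197)
e=grab("side");
o=get_obs(); zb=o["tcp_pos"][2]-.006
c,s=np.cos(.197),np.sin(.197)
bc=o["tcp_pos"][:2]+.010*np.array([s,-c])
im=cv2.resize(e["pixels"][175:255,260:340,::-1],None,fx=7,fy=7,interpolation=cv2.INTER_CUBIC)
for dz in(0,.032):
  P=[[bc[0]+a*c-b*s,bc[1]+a*s+b*c,zb+dz] for a,b in((-.016,-.075),(.016,-.075),(.016,.075),(-.016,.075))]
  q=((proj(e,P)-[260,175]+.5)*7).astype(np.int32); cv2.polylines(im,[q],True,(255,0,0),1)
cv2.imwrite("pics/s4.png",im)
```

```text
[0.58186958 0.10447925 0.12102277] [-0.01293556  0.73186046 -4.30499529] [ 0.0432864  -0.0136417   0.04676246]
plan [-0.0904 -0.0059  0.0351] turn 0.0021 alt -1.998 q7 -0.33 F [-0.   0.7 -4.3] w 0.0311
```

View pics/s4.png

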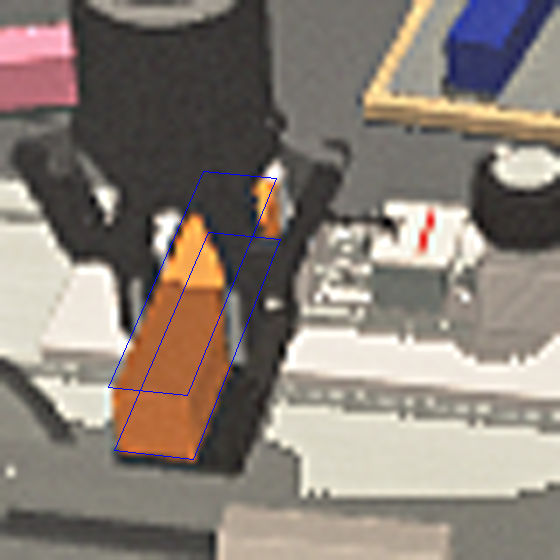

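Request:
{"fn": "play_rows", "kwargs": {"commands": [[[0.6,-0.01,-0.002,0.012,0.002],[0.6,-0.02,-0.004,0.025,0.002],[0.6,-0.03,-0.006,0.032,0.002],[0.6,-0.04,-0.006,0.032,0.002],[0.6,-0.05,-0.006,0.032,0.002],[0.6,-0.05,-0.006,0.032,0.002]]]}}

```text
clock: 7.93
tcp_pos: [0.5826, 0.0936, 0.1144]
orientation: [1.993, 2.428, -0.0]
contact_force: [-0.2, 0.3, -4.2]
grip_width: 0.0314
gripper_force: 46.7
```

Request:
{"fn": "play_rows", "kwargs": {"commands": [[[0.6,-0.004,0,0,0],[0.6,-0.0075,0,0,0],[0.6,-0.0075,0,0,0]]]}}

```text
clock: 8.18
tcp_pos: [0.5829, 0.0928, 0.1145]
orientation: [1.992, 2.429, 0.0]
contact_force: [0.4, 0.8, -3.4]
grip_width: 0.0314
gripper_force: 46.7
```

Request:
{"fn": "play_rows", "kwargs": {"commands": [[[0.6,-0.004,0,0,0],[0.6,-0.0075,0,0,0],[0.6,-0.0075,0,0,0]]]}}

```text
clock: 8.43
tcp_pos: [0.5831, 0.0913, 0.1145]
orientation: [1.992, 2.429, -0.0]
contact_force: [0.4, 0.2, -3.7]
grip_width: 0.0311
gripper_force: 46.7
```

Request:
{"fn": "play_rows", "kwargs": {"commands": [[[0.6,-0.004,0,0,0],[0.6,-0.0075,0,0,0],[0.6,-0.0075,0,0,0]]]}}

```text
clock: 8.68
tcp_pos: [0.5834, 0.0897, 0.1144]
orientation: [1.992, 2.429, -0.0]
contact_force: [0.6, -1.5, -4.8]
grip_width: 0.0315
gripper_force: 46.7
```

Request:
{"fn": "play_rows", "kwargs": {"commands": [[[0.6,-0.004,0,0,0],[0.6,-0.006,0,0,0],[0.6,-0.006,0,0,0]]]}}

```text
clock: 8.93
tcp_pos: [0.5836, 0.0886, 0.1144]
orientation: [1.992, 2.429, -0.0]
contact_force: [0.7, 0.4, -4.3]
grip_width: 0.0314
gripper_force: 46.7
```

Request:
{"fn": "play_rows", "kwargs": {"commands": [[[0.6,-0.003,0,0,0],[0.6,-0.005,0,0,0],[0.6,-0.005,0,0,0]]]}}

```text
clock: 9.18
tcp_pos: [0.5838, 0.0877, 0.1144]
orientation: [1.992, 2.429, -0.0]
contact_force: [-0.1, 0.7, -3.7]
grip_width: 0.0314
gripper_force: 46.7
```

Request:
{"fn": "play_rows", "kwargs": {"commands": [[[0.6,-0.003,0,0,0],[0.6,-0.005,0,0,0],[0.6,-0.005,0,0,0]]]}}

```text
clock: 9.43
tcp_pos: [0.584, 0.0867, 0.1144]
orientation: [1.992, 2.429, -0.0]
contact_force: [-0.4, 0.4, -4.0]
grip_width: 0.0312
gripper_force: 46.7
```

Request:
{"fn": "play_rows", "kwargs": {"commands": [[[0.6,-0.003,0,0,0],[0.6,-0.005,0,0,0],[0.6,-0.005,0,0,0]]]}}

```text
clock: 9.68
tcp_pos: [0.5842, 0.0857, 0.1144]
orientation: [1.992, 2.429, -0.0]
contact_force: [0.1, 1.1, -3.8]
grip_width: 0.0312
gripper_force: 46.7
```

Request:
{"fn": "play_rows", "kwargs": {"commands": [[[0.6,-0.003,0,0,0],[0.6,-0.004,0,0,0],[0.6,-0.004,0,0,0]]]}}

```text
clock: 9.93
tcp_pos: [0.5843, 0.085, 0.1144]
orientation: [1.992, 2.429, -0.0]
contact_force: [0.0, 1.0, -4.4]
grip_width: 0.031
gripper_force: 46.7
```

Request:
{"fn": "play_rows", "kwargs": {"commands": [[[0.6,-0.003,0,0,0],[0.6,-0.004,0,0,0],[0.6,-0.004,0,0,0]]]}}

```text
clock: 10.18
tcp_pos: [0.5844, 0.0848, 0.1145]
orientation: [-1.991, -2.429, -0.001]
contact_force: [0.0, 1.0, -3.9]
grip_width: 0.0312
gripper_force: 46.7
```

Request:
{"fn": "play_rows", "kwargs": {"commands": [[[0.6,-0.003,0,0,0],[0.6,-0.004,0,0,0],[0.6,-0.004,0,0,0]]]}}

```text
clock: 10.43
tcp_pos: [0.5844, 0.0844, 0.1145]
orientation: [-1.991, -2.429, -0.001]
contact_force: [-0.9, 3.3, -3.3]
grip_width: 0.0314
gripper_force: 46.7
```

Run:
```python
from h import *
for i in range(4):
    grab("top"); o=get_obs(); print(o["tcp_pos"].round(4),o["contact_force"].round(2),o["moment"].round(3))
```

```text
[0.5844 0.0844 0.1145] [-1.92  4.41 -3.77] [ 0.82   0.306 -0.079]
[0.5844 0.0843 0.1145] [-0.73  3.53 -2.34] [ 0.947  0.338 -0.067]
[0.5844 0.0843 0.1145] [-2.31  4.71 -2.74] [ 0.954  0.326 -0.105]
[0.5844 0.0843 0.1145] [-1.84  4.42 -3.14] [ 1.115  0.354 -0.089]
```

Contact with the stop at about 4.5 N. I lower onto the bed.

Request:
{"fn": "play_rows", "kwargs": {"commands": [[[0.6,0.001,0,0.004,0],[0.6,0.001,0,0.007,0],[0.6,0.001,0,0.007,0]]]}}

```text
clock: 10.88
tcp_pos: [0.5848, 0.0844, 0.1134]
orientation: [1.991, 2.43, 0.001]
contact_force: [-2.2, 4.3, -2.0]
grip_width: 0.0311
gripper_force: 47.1
```

Request:
{"fn": "play_rows", "kwargs": {"commands": [[[0.6,0,0,0.003,0],[0.6,0,0,0.004,0],[0.6,0,0,0.004,0]]]}}

```text
clock: 11.13
tcp_pos: [0.5849, 0.0844, 0.1127]
orientation: [1.991, 2.43, 0.002]
contact_force: [-1.8, 5.0, -1.0]
grip_width: 0.031
gripper_force: 47.1
```

Request:
{"fn": "play_rows", "kwargs": {"commands": [[[0.6,0.001,0,0.003,0],[0.6,0.001,0,0.004,0],[0.6,0.001,0,0.004,0]]]}}

```text
clock: 11.38
tcp_pos: [0.585, 0.0844, 0.1118]
orientation: [1.991, 2.429, 0.002]
contact_force: [-1.3, 5.0, 0.6]
grip_width: 0.0314
gripper_force: 47.1
```

Request:
{"fn": "play_rows", "kwargs": {"commands": [[[0.6,0,0,0.003,0],[0.6,0,0,0.003,0],[0.6,0,0,0.003,0]]]}}

```text
clock: 11.63
tcp_pos: [0.585, 0.0844, 0.1114]
orientation: [1.991, 2.429, 0.002]
contact_force: [-1.8, 4.7, 2.3]
grip_width: 0.0312
gripper_force: 47.3
```

Request:
{"fn": "play_rows", "kwargs": {"commands": [[[0.1,0,0,0,0],[0.05,0,0,0,0],[0,0,0,0,0],[-0.1,0,0,0,0],[-0.1,0,0,0,0]]]}}

```text
clock: 12.05
tcp_pos: [0.5847, 0.0831, 0.1108]
orientation: [1.993, 2.428, -0.001]
contact_force: [-0.5, 0.1, 0.4]
grip_width: 0.0471
gripper_force: 0.0
```

Request:
{"fn": "play_rows", "kwargs": {"commands": [[[-0.1,0,0,-0.03,0],[-0.1,0,0,-0.1,0],[-0.1,0,0,-0.25,0],[-0.1,0,0,-0.45,0],[-0.1,0,0,-0.55,0],[-0.1,0,0,-0.55,0]]]}}

```text
clock: 12.55
tcp_pos: [0.5875, 0.0849, 0.2269]
orientation: [1.988, 2.424, 0.011]
contact_force: [1.1, -0.1, -0.6]
grip_width: 0.0469
gripper_force: 0.0
```

Run:
```python
from h import *
o=get_obs(); print(o["tcp_pos"],o["joints"].round(2))
x,y=sw(-.165,-.067); print(x,y); plan(x,y,.21,.197)
d=grab("top");e=grab("side"); 
a=cv2.resize(e["pixels"][175:255,260:350,::-1],None,fx=6,fy=6,interpolation=cv2.INTER_CUBIC)
cv2.imwrite("pics/s5.png",a)
P=max(viewer.trace(e,"knob_grip"),key=lambda k:k["score"]);print(P["score"],P["rect"])
for t in("amber_bar",):
  for k in viewer.trace(e,t)[:3]: print(k["score"],k["rect"])
```

```text
[0.58754426 0.08487051 0.2268638 ] [ 0.14  0.39 -0.5   1.74  0.21  1.06 -0.23]
0.4723051933617064 0.004000742457912057
plan [-0.2837 -0.645   0.0783] turn 0.0 alt -2.0 q7 -0.23 F [ 1.1 -0.1 -0.6] w 0.0469
0.62 [328.2, 195.8, 345.5, 215.8]
0.77 [278.4, 200.9, 305.0, 238.9]
0.7 [406.7, 189.4, 420.8, 213.2]
0.58 [258.9, 178.4, 292.5, 189.5]
```

View pics/s5.png

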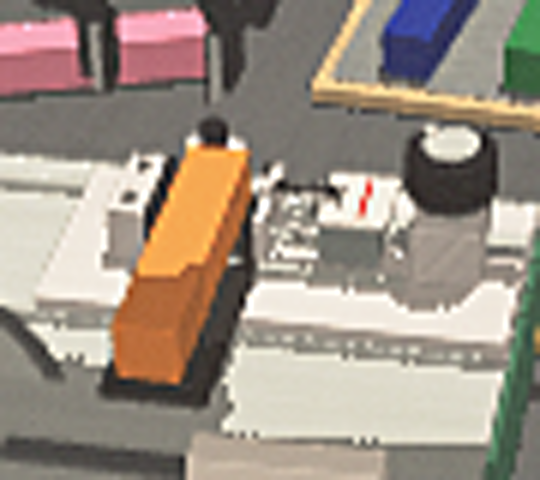

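The bar lies on the bed against the stop, with its end by the thumb screw at crop (213,130). The red mark is at crop (365,197) and the knob top at (450,142). Next I refine the knob's position.

Run:
```python
from h import *
d=grab("top");e=grab("side")
# knob silhouettes predicted vs observed dark/white: scan z
from scipy.optimize import least_squares
def ell(im,x,y,z,r):
    a=np.linspace(0,6.283,40); return proj(im,np.c_[x+r*np.cos(a),y+r*np.sin(a),np.full(40,z)])
for z in(.15,.155,.16,.165,.17):
    x,y=.473,.005
    p=np.r_[ell(e,x,y,z+.014,.022),ell(e,x,y,z-.014,.022)]
    print(z,p.min(0).round(1),p.max(0).round(1))
P=max(viewer.trace(e,"knob_grip"),key=lambda k:k["score"]); print(P["rect"])
q=viewer.trace(d,"knob_grip"); print([(k["score"],k["rect"]) for k in q[:2]])
p=np.r_[ell(d,.473,.005,.169,.022),ell(d,.473,.005,.141,.022)]; print("top pred",p.min(0).round(1),p.max(0).round(1))
im=cv2.resize(np.hstack([d["pixels"][190:240,290:340,::-1],e["pixels"][180:230,310:360,::-1]]),None,fx=8,fy=8,interpolation=cv2.INTER_CUBIC)
for I,o in((d,(290,190)),(e,(260,180))):
    for z in(.169,.141): cv2.polylines(im,[((ell(I,.473,.005,z,.022)-o+.5)*8).astype(np.int32)],True,(0,255,255) if z>.15 else (255,0,255),1)
cv2.imwrite("pics/k.png",im)
plan(.473,.005,.21,2.518)
```

```text
0.15 [327.4 196.1] [342.5 212.6]
0.155 [327.4 194.7] [342.5 211.2]
0.16 [327.4 193.3] [342.5 209.8]
0.165 [327.4 191.9] [342.6 208.4]
0.17 [327.3 190.5] [342.6 207. ]
[328.8, 193.0, 345.0, 211.3]
[]
top pred [307.3 211.5] [320.6 225.2]
plan [-0.2773 -0.6209  0.0496] turn 0.5226 alt -1.477 q7 -0.24 F [ 0.2 -0.4 -1. ] w 0.0469
```

View pics/k.png

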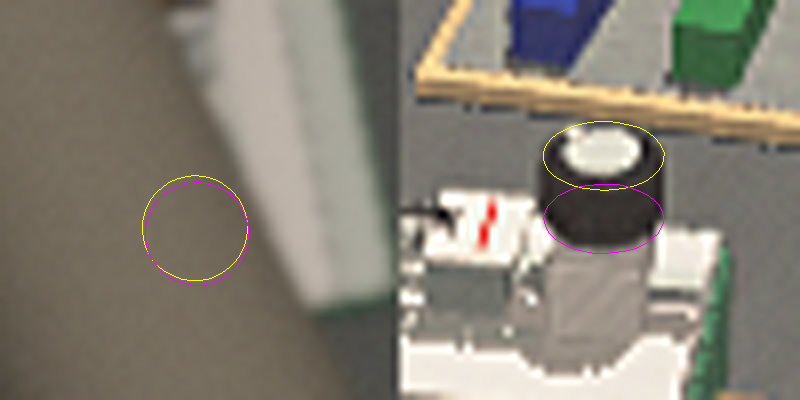

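The predicted knob outline (0.473, 0.005, 0.155) fits the picture, and the pointer tip at crop (455,213) is left of the red mark at (487,225). Moving above the knob.

Request:
{"fn": "play_rows", "kwargs": {"commands": [[[-0.5,-0.05,-0.12,0,0.07],[-0.5,-0.1,-0.25,0,0.14],[-0.5,-0.16,-0.37,0,0.21],[-0.5,-0.22,-0.5,0.02,0.28],[-0.5,-0.277,-0.62,0.05,0.36],[-0.5,-0.277,-0.62,0.05,0.44],[-0.5,-0.277,-0.62,0.05,0.523],[-0.5,-0.277,-0.62,0.05,0.523],[-0.5,-0.277,-0.62,0.05,0.523]]]}}

```text
clock: 13.7
tcp_pos: [0.4737, 0.0054, 0.2106]
orientation: [-2.794, -1.437, 0.001]
contact_force: [0.2, 0.9, -0.1]
grip_width: 0.0641
gripper_force: 0.0
```

Run:
```python
from h import *
plan(.473,.005,.142,2.518); print(get_obs()["tcp_pos"],get_obs()["joints"].round(2))
```

```text
plan [-0.0037 -0.0016  0.343 ] turn 0.0018 alt -1.998 q7 -0.85 F [ 0.2  0.9 -0.1] w 0.0641
[0.4737211  0.00542736 0.21060406] [ 0.19  0.19 -0.37  2.02  0.09  0.94 -0.85]
```

Request:
{"fn": "play_rows", "kwargs": {"commands": [[[-0.5,-0.004,-0.002,0.1,0],[-0.5,-0.004,-0.002,0.2,0],[-0.5,-0.004,-0.002,0.28,0],[-0.5,-0.004,-0.002,0.343,0],[-0.5,-0.004,-0.002,0.343,0],[0.3,-0.004,-0.002,0.343,0],[0.3,-0.004,-0.002,0.343,0],[0.3,-0.004,-0.002,0.343,0],[0.3,-0.004,-0.002,0.343,0],[0.3,-0.004,-0.002,0.343,0]]], "grip_force": 60}}

```text
clock: 14.53
tcp_pos: [0.4742, 0.0046, 0.1432]
orientation: [2.795, 1.431, 0.004]
contact_force: [3.1, -2.1, 2.1]
grip_width: 0.0425
gripper_force: 61.5
```

```bash
cat >> h.py <<'E'
def tipcrop(e,n=4):
    ims=[e["pixels"].astype(float)]+[grab("side")["pixels"].astype(float) for _ in range(n-1)]
    return np.mean(ims,0)
E
python3 - <<'E'
from h import *
e=grab("side"); a=tipcrop(e,4); o=get_obs(); print(o["contact_force"],o["moment"],o["tcp_pos"],o["grip_width"])
np.save("p0.npy",a)
cv2.imwrite("pics/p0.png",cv2.resize(a[180:240,280:350,::-1].clip(0,255).astype(np.uint8),None,fx=8,fy=8,interpolation=cv2.INTER_CUBIC))
E
```

```text
[ 3.34730347 -3.74884283  5.7837919 ] [-0.65768191 -0.54407937  0.10714007] [0.47426206 0.00461373 0.1431977 ] 0.042327658934630315
```

View pics/p0.png

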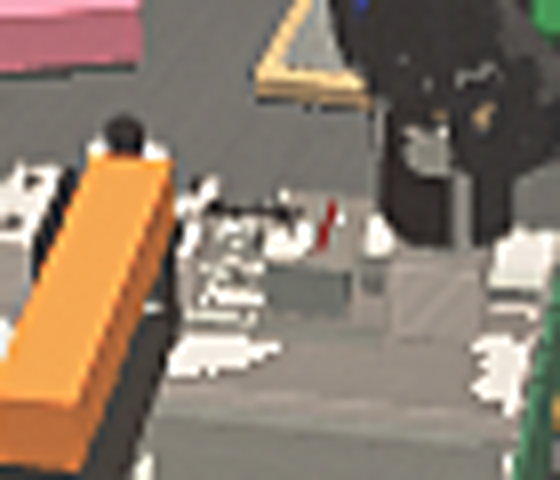

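(10 pictures viewed, so numbers only from here.) The pointer's dark line ends near pixel (317.5,206) and the red mark is at about (320.7,208). The first sweep of 1.48 rad can't overtighten, because at least 2.1 rad is needed.

Request:
{"fn": "play_rows", "kwargs": {"commands": [[[0.3,0,0,0,0.078],[0.3,0,0,0,0.157],[0.3,0,0,0,0.235],[0.3,0,0,0,0.314],[0.3,0,0,0,0.392],[0.3,0,0,0,0.47],[0.3,0,0,0,0.55],[0.3,0,0,0,0.63],[0.3,0,0,0,0.7],[0.3,0,0,0,0.78],[0.3,0,0,0,0.86],[0.3,0,0,0,0.94]]]}}

```text
clock: 15.73
tcp_pos: [0.4742, 0.005, 0.1432]
orientation: [-3.03, 0.828, -0.004]
contact_force: [2.7, -2.7, 6.4]
grip_width: 0.0426
gripper_force: 62.1
```

```bash
cat > m.py <<'E'
from h import *
from scipy.ndimage import map_coordinates
c,s=np.cos(.197),np.sin(.197)
def W(x,y,z): return np.c_[.621+x*c-y*s,.102+x*s+y*c,z+0*x]
def prof(e,a):
    xs=np.arange(-.150,-.059,.002)
    g=a.mean(2); red=a[...,0]-a[...,1]
    for y in(-.085,-.078,-.071,-.064,-.057,-.05):
        uv=proj(e,W(xs,y,.136)); f=lambda G:map_coordinates(G,[uv[:,1],uv[:,0]],order=1)
        print(y,"g",f(g).astype(int).tolist()); r=f(red); r=np.where(r>45,r-45,0); print("   red x",(xs@r/r.sum()).round(4) if r.sum()>0 else None)
def amber(e,a):
    h=cv2.cvtColor(a.clip(0,255).astype(np.uint8),cv2.COLOR_RGB2HSV); m=((h[...,0]>8)&(h[...,0]<25)&(h[...,1]>150)&(h[...,2]>80)); m[:, :270]=0; m[:,312:]=0; m[:195]=0; m[250:]=0
    ys,xs=np.nonzero(m); print("amber",len(xs),xs.mean().round(2),ys.mean().round(2))
    # right edge column vs row
    print([round(float(xs[ys==r].max()),1) for r in range(206,232,4)],[round(float(xs[ys==r].min()),1) for r in range(206,232,4)])
E
python3 - <<'E'
from m import *
e=grab("side"); a=tipcrop(e,4); np.save("p1.npy",a); b=np.load("p0.npy")
o=get_obs(); print(o["contact_force"],o["moment"],o["tcp_pos"],o["orientation"],o["joints"][6])
print("px per 10mm",np.diff(proj(e,W(np.array([-.12,-.11]),-.066,.136)),axis=0))
for k in(b,a): prof(e,k); amber(e,k)
E
```

```text
[ 2.54982693 -1.61636765  7.31814342] [-0.46254614 -0.49923254 -0.22288097] [0.4741903  0.00501691 0.14315116] [-3.03127199  0.82112983 -0.00380241] -2.274009594816311
px per 10mm [[-3.30750131 -0.31347828]]
-0.085 g [50, 51, 50, 49, 47, 43, 63, 89, 121, 121, 119, 118, 117, 117, 120, 118, 117, 116, 117, 118, 115, 114, 113, 113, 121, 127, 113, 111, 116, 116, 115, 115, 115, 114, 115, 112, 117, 132, 159, 167, 131, 103, 89, 109, 115, 113]
   red x None
-0.078 g [50, 50, 49, 47, 41, 52, 74, 124, 147, 149, 145, 142, 140, 144, 133, 113, 137, 147, 145, 145, 147, 153, 153, 176, 231, 164, 110, 118, 116, 114, 116, 117, 117, 115, 112, 111, 124, 177, 252, 240, 169, 53, 84, 108, 114, 102]
   red x -0.12
-0.071 g [48, 46, 41, 42, 61, 141, 165, 167, 149, 145, 145, 144, 162, 167, 88, 103, 152, 150, 149, 146, 120, 117, 124, 109, 99, 89, 120, 121, 88, 102, 113, 122, 114, 109, 108, 90, 92, 138, 197, 228, 196, 190, 192, 176, 137, 99]
   red x -0.111
-0.064 g [42, 45, 74, 152, 211, 250, 245, 181, 135, 142, 143, 157, 206, 153, 97, 110, 132, 152, 169, 158, 131, 94, 67, 53, 72, 96, 111, 98, 105, 113, 103, 75
[... 1618 characters left out ...]
, 96, 86, 87, 90, 83, 78, 77, 65, 91, 166, 200]
   red x -0.1104
-0.057 g [129, 112, 103, 112, 145, 195, 231, 246, 241, 238, 236, 237, 224, 202, 227, 240, 240, 241, 239, 231, 152, 154, 242, 243, 243, 245, 210, 196, 216, 221, 204, 161, 193, 216, 214, 203, 197, 207, 192, 172, 151, 143, 138, 136, 151, 160]
   red x -0.109
-0.05 g [136, 154, 193, 226, 237, 232, 228, 225, 225, 225, 229, 228, 181, 149, 138, 221, 245, 243, 248, 198, 140, 204, 234, 240, 241, 210, 174, 225, 246, 241, 192, 155, 140, 168, 160, 144, 168, 187, 193, 164, 150, 141, 136, 179, 254, 241]
   red x -0.1103
amber 503 288.54 219.24
[298.0, 296.0, 296.0, 296.0, 295.0, 293.0, 292.0] [287.0, 286.0, 284.0, 282.0, 281.0, 279.0, 278.0]
```

After 1.47 rad the red mark moved +11 mm and the pointer moved with it, so the jaw is still free. The bar has been pushed about 4 mm. I regrasp and turn 1.2 rad, which gives at most 9.6 mm of compression.

Request:
{"fn": "play_rows", "kwargs": {"commands": [[[-0.4,0,0,0,0],[-0.4,0,0,0,0],[-0.4,0,0,0,0],[-0.4,0,0,0,-0.078],[-0.4,0,0,0,-0.157],[-0.4,0,0,0,-0.235],[-0.4,0,0,0,-0.314],[-0.4,0,0,0,-0.392],[-0.4,0,0,0,-0.47],[-0.4,0,0,0,-0.55],[-0.4,0,0,0,-0.63],[-0.4,0,0,0,-0.7]]]}}

```text
clock: 16.93
tcp_pos: [0.4722, 0.0051, 0.1418]
orientation: [-3.011, -0.895, 0.002]
contact_force: [0.8, 0.3, -0.2]
grip_width: 0.0599
gripper_force: 0.0
```

Request:
{"fn": "play_rows", "kwargs": {"commands": [[[-0.4,0,0,0,-0.08],[-0.4,0,0,0,-0.16],[-0.4,0,0,0,-0.24],[-0.4,0,0,0,-0.24],[0.3,0,0,0,-0.24],[0.3,0,0,0,-0.24],[0.3,0,0,0,-0.24],[0.3,0,0,0,-0.24],[0.3,0,0,0,-0.24]]]}}

```text
clock: 17.68
tcp_pos: [0.4739, 0.004, 0.1428]
orientation: [2.796, 1.43, 0.002]
contact_force: [2.1, -5.1, 5.2]
grip_width: 0.0427
gripper_force: 60.5
```

Request:
{"fn": "play_rows", "kwargs": {"commands": [[[0.3,0,0,0,0.078],[0.3,0,0,0,0.157],[0.3,0,0,0,0.235],[0.3,0,0,0,0.314],[0.3,0,0,0,0.392],[0.3,0,0,0,0.47],[0.3,0,0,0,0.55],[0.3,0,0,0,0.63],[0.3,0,0,0,0.7],[0.3,0,0,0,0.764],[0.3,0,0,0,0.764]]]}}

```text
clock: 18.6
tcp_pos: [0.4735, 0.0051, 0.1428]
orientation: [-3.116, 0.403, -0.002]
contact_force: [1.3, -2.6, 6.6]
grip_width: 0.0424
gripper_force: 60.7
```

```bash
cat >> m.py <<'E'
def tip(e,a):
    """pointer tip and red mark, x along saw axis (mm)"""
    xs=np.arange(-.130,-.059,.0005); g=a.mean(2); red=a[...,0]-a[...,1]; out=[]
    for y in(-.067,-.0655,-.064,-.0625,-.061):
        uv=proj(e,W(xs,y,.136)); p=map_coordinates(g,[uv[:,1],uv[:,0]],order=1)
        i=np.nonzero((p[:-1]>=120)&(p[1:]<120))[0]; out.append((y,(xs[i]*1000).round(1).tolist()))
    R=[]
    for y in(-.074,-.071,-.068,-.064,-.060,-.057,-.054,-.05):
        uv=proj(e,W(xs,y,.136)); r=map_coordinates(red,[uv[:,1],uv[:,0]],order=1); r[xs>-.09]=0; r=np.where(r>40,r-40,0)
        if r.sum()>30: R.append(((xs@r)/r.sum()*1000).round(1))
    print("red",R,"med",np.median(R) if R else None,"\n",out)
E
python3 - <<'E'
from m import *
e=grab("side"); a=tipcrop(e,4); np.save("p2.npy",a)
o=get_obs(); print(o["contact_force"],o["moment"],o["tcp_pos"],o["orientation"],o["joints"][6],o["grip_width"])
for k in(np.load("p0.npy"),np.load("p1.npy"),a): tip(e,k); amber(e,k)
E
```

```text
[ 0.59919433 -2.12943196  6.54799597] [-0.47561594 -0.10524687 -0.17736339] [0.47346353 0.00510137 0.14272031] [-3.11620266e+00  3.96220524e-01 -1.64195189e-03] -2.016845866171835 0.04225042166746422
red [np.float64(-120.8), np.float64(-121.3), np.float64(-121.7), np.float64(-121.6), np.float64(-120.7), np.float64(-121.0), np.float64(-121.5), np.float64(-121.9)] med -121.4 
 [(-0.067, [-123.0, -111.0, -61.0]), (-0.0655, [-123.5, -110.5, -61.0]), (-0.064, [-123.5, -109.5, -61.0]), (-0.0625, [-123.5, -109.5, -89.0, -61.0]), (-0.061, [-123.0, -109.0, -88.0, -82.5, -61.5])]
amber 535 289.92 218.76
[301.0, 300.0, 299.0, 297.0, 295.0, 294.0, 292.0] [288.0, 287.0, 285.0, 283.0, 282.0, 280.0, 279.0]
red [np.float64(-108.8), np.float64(-109.3), np.float64(-109.8), np.float64(-110.3), np.float64(-109.0), np.float64(-109.0), np.float64(-109.5), np.float64(-110.2)] med -109.4 
 [(-0.067, [-110.5, -97.0]), (-0.0655, [-97.5]), (-0.064, [-97.5]), (-0.0625, [-97.0, -89.5, -79.5]), (-0.061, [-97.0, -73.0])]
amber 503 288.54 219.24
[298.0, 296.0, 296.0, 296.0, 295.0, 293.0, 292.0] [287.0, 286.0, 284.0, 282.0, 281.0, 279.0, 278.0]
red [np.float64(-99.6), np.float64(-100.1), np.float64(-100.4), np.float64(-99.4), np.float64(-99.4), np.float64(-100.0), np.float64(-100.4), np.float64(-100.6)] med -100.05 
 [(-0.067, [-92.0]), (-0.0655, [-93.0]), (-0.064, [-92.0]), (-0.0625, [-91.0]), (-0.061, [-90.5, -70.5, -65.0])]
amber 502 287.4 219.13
[297.0, 295.0, 295.0, 295.0, 293.0, 292.0, 290.0] [286.0, 285.0, 283.0, 281.0, 280.0, 278.0, 277.0]
```

Compression is measured as 12 mm minus the tip-to-red distance. It was 0.2, then -0.1, and is now about 4.0 mm, consistent with the knob angle. About 1.0 rad remains. I regrasp and turn 0.8 rad first.

Request:
{"fn": "play_rows", "kwargs": {"commands": [[[-0.4,0,0,0,0],[-0.4,0,0,0,0],[-0.4,0,0,0,0],[-0.4,0,0,0,-0.078],[-0.4,0,0,0,-0.157],[-0.4,0,0,0,-0.235],[-0.4,0,0,0,-0.314],[-0.4,0,0,0,-0.392],[-0.4,0,0,0,-0.47],[-0.4,0,0,0,-0.55],[-0.4,0,0,0,-0.63],[-0.4,0,0,0,-0.7]]]}}

```text
clock: 19.8
tcp_pos: [0.4725, 0.0052, 0.1419]
orientation: [-2.859, -1.301, 0.001]
contact_force: [-0.3, 0.5, -0.2]
grip_width: 0.0601
gripper_force: 0.0
```

Request:
{"fn": "play_rows", "kwargs": {"commands": [[[-0.4,0,0,0,-0.03],[-0.4,0,0,0,-0.03],[0.3,0,0,0,-0.03],[0.3,0,0,0,-0.03],[0.3,0,0,0,-0.03],[0.3,0,0,0,-0.03],[0.3,0,0,0,-0.03]]]}}

```text
clock: 20.38
tcp_pos: [0.4739, 0.0041, 0.1428]
orientation: [2.832, 1.356, 0.002]
contact_force: [2.5, -4.7, 5.3]
grip_width: 0.0426
gripper_force: 60.5
```

Request:
{"fn": "play_rows", "kwargs": {"commands": [[[0.3,0,0,0,0.078],[0.3,0,0,0,0.157],[0.3,0,0,0,0.235],[0.3,0,0,0,0.314],[0.3,0,0,0,0.392],[0.3,0,0,0,0.46],[0.3,0,0,0,0.51],[0.3,0,0,0,0.51],[0.3,0,0,0,0.51]]]}}

```text
clock: 21.13
tcp_pos: [0.4735, 0.0048, 0.1428]
orientation: [3.138, 0.146, 0.002]
contact_force: [1.1, -3.4, 5.7]
grip_width: 0.0424
gripper_force: 60.7
```

Run:
```python
from m import *
e=grab("side"); a=tipcrop(e,6); np.save("p3.npy",a)
o=get_obs(); print(o["contact_force"],o["moment"],o["tcp_pos"],o["orientation"],o["joints"][6],o["grip_width"])
tip(e,a); amber(e,a)
```

```text
[ 0.89113195 -2.54158197  6.05965275] [-0.63866003 -0.13733682 -0.10886181] [0.47356415 0.00473261 0.14275866] [3.13796953e+00 1.46242755e-01 1.99081054e-03] -1.6939188409272787 0.04254866672616783
red [np.float64(-93.4), np.float64(-93.9), np.float64(-94.5), np.float64(-94.6), np.float64(-93.2), np.float64(-93.7), np.float64(-94.1), np.float64(-94.1)] med -94.0 
 [(-0.067, [-94.0]), (-0.0655, [-94.5]), (-0.064, [-94.0]), (-0.0625, [-94.0]), (-0.061, [-94.0, -83.5, -72.5, -65.0])]
amber 503 287.41 219.09
[297.0, 295.0, 295.0, 295.0, 293.0, 292.0, 290.0] [286.0, 285.0, 283.0, 281.0, 280.0, 278.0, 277.0]
```

Request:
{"fn": "play_rows", "kwargs": {"commands": [[[0.3,0,0,0,0.05],[0.3,0,0,0,0.1],[0.3,0,0,0,0.15],[0.3,0,0,0,0.15],[0.3,0,0,0,0.15]]]}}

```text
clock: 21.85
tcp_pos: [0.4736, 0.005, 0.1428]
orientation: [-3.134, 0.224, -0.002]
contact_force: [0.4, -2.1, 6.1]
grip_width: 0.0423
gripper_force: 60.7
```

Request:
{"fn": "play_rows", "kwargs": {"commands": [[[-0.4,0,0,0,0],[-0.4,0,0,0,0],[-0.4,0,0,0,0],[-0.4,0,0,-0.1,0],[-0.4,0,0,-0.3,0],[-0.4,0,0,-0.5,0],[-0.4,0,0,-0.7,0],[-0.4,-0.2,0,-0.8,0],[-0.4,-0.4,0,-0.9,0],[-0.4,-0.6,0,-0.9,0],[-0.4,-0.8,0,-0.9,0],[-0.4,-0.8,0,-0.9,0]]]}}

```text
clock: 22.85
tcp_pos: [0.3085, 0.0279, 0.3217]
orientation: [3.133, -0.219, -0.002]
contact_force: [0.4, -0.2, -1.0]
grip_width: 0.0599
gripper_force: 0.0
```

Run:
```python
from m import *
o=get_obs(); print(o["tcp_pos"],o["contact_force"])
e=grab("side"); a=tipcrop(e,6); np.save("p4.npy",a)
tip(e,a); amber(e,a)
# residual: raw small patch of red-ness and grey round the pointer for comparison
u=proj(e,W(np.array([-.10,-.092,-.085]),-.064,.136)); print(u.round(1))
for r in range(200,214): print(r,[f"{int(v[0])}/{int(v[1])}" for v in a[r,304:320]])
d=grab("top")
for t in("amber_bar",):
  for k in viewer.trace(d,t)[:3]: print(k["score"],k["rect"])
h=cv2.cvtColor(d["pixels"],cv2.COLOR_RGB2HSV); m=(h[...,0]>8)&(h[...,0]<25)&(h[...,1]>140)&(h[...,2]>90); m[:,:265]=0;m[:,325:]=0;m[:175]=0;m[205:]=0
ys,xs=np.nonzero(m); rr=cv2.minAreaRect(np.c_[xs,ys].astype(np.float32)); b=onz(d,cv2.boxPoints(rr),.138)[:,:2]; print(rr)
q=b-[.621,.102]; print(np.c_[q[:,0]*c+q[:,1]*s,-q[:,0]*s+q[:,1]*c].round(4).tolist())
```

```text
[0.30848406 0.02794318 0.32167484] [ 0.38496272 -0.1575848  -1.03122257]
red [np.float64(-91.2), np.float64(-91.5), np.float64(-91.6), np.float64(-92.2), np.float64(-91.6), np.float64(-91.7), np.float64(-92.2)] med -91.6 
 [(-0.067, [-93.0]), (-0.0655, [-93.5]), (-0.064, [-93.5]), (-0.0625, [-93.5, -65.5]), (-0.061, [-93.0, -83.0, -71.0, -64.5])]
amber 504 287.4 219.07
[297.0, 295.0, 295.0, 295.0, 293.0, 292.0, 290.0] [286.0, 284.0, 283.0, 281.0, 280.0, 278.0, 277.0]
[[313.5 206.6]
 [310.9 206.3]
 [308.6 206.1]]
200 ['120/117', '123/118', '121/117', '118/114', '120/118', '120/117', '119/115', '121/118', '122/118', '123/118', '120/117', '122/118', '117/112', '121/118', '120/117', '117/113']
201 ['120/115', '116/112', '112/107', '114/111', '114/111', '114/111', '116/114', '115/113', '118/114', '117/115', '116/114', '115/111', '120/114', '122/118', '119/115', '121/119']
202 ['115/112', '117/112', '158/147', '137/131', '136/128', '138/129', '124/120', '126/122', '115/113', '115/113', '116/111', '109/105', '113/111', '116/112', '119/116', '124/119']
203 ['113/111', '167/157', '255/255', '
[... 1507 characters left out ...]
', '126/123', '227/225', '223/219', '221/217', '220/218']
212 ['102/101', '117/117', '115/114', '114/113', '113/113', '130/125', '145/136', '145/135', '144/135', '159/146', '126/121', '238/235', '231/227', '228/224', '225/222', '227/224']
213 ['110/110', '111/112', '110/110', '111/111', '109/109', '106/107', '104/104', '104/106', '107/110', '77/77', '124/122', '151/147', '148/143', '166/160', '171/167', '208/202']
0.91 [364.0, 118.9, 389.0, 153.7]
0.69 [271.3, 175.7, 316.6, 194.5]
0.69 [381.9, 268.4, 409.7, 277.1]
((294.16290283203125, 185.53932189941406), (10.11867904663086, 44.597137451171875), 77.00537872314453)
[[-0.0217, 0.0569], [-0.0175, -0.0975], [-0.053, -0.0984], [-0.0571, 0.0554]]
```

Run:
```python
from m import *
e=grab("side"); a=tipcrop(e,6); np.save("p5.npy",a)
for n in range(6):
    b=np.load(f"p{n}.npy"); print(n)
    for r in(205,206,207): print("  ",r,"R",b[r,303:325,0].astype(int).tolist())
    for r in(203,204,205,206,207,208,209,210):
        w=(b[r,:,0]-b[r,:,1]-25).clip(0); w[:303]=0; w[330:]=0
        print(f"  red r{r} {w@np.arange(640)/max(w.sum(),1):.2f} ({w.sum():.0f})",end="")
    print()
```

```text
0
   205 R [254, 255, 217, 50, 51, 110, 111, 129, 112, 91, 152, 102, 146, 161, 156, 164, 161, 162, 151, 159, 160, 162]
   206 R [177, 217, 106, 58, 56, 72, 37, 80, 82, 65, 73, 51, 36, 98, 85, 159, 158, 160, 137, 192, 155, 159]
   207 R [164, 190, 135, 160, 144, 204, 138, 201, 214, 159, 172, 104, 61, 92, 165, 188, 153, 153, 139, 255, 153, 156]
  red r203 0.00 (0)  red r204 0.00 (0)  red r205 321.00 (54)  red r206 321.00 (91)  red r207 320.79 (74)  red r208 320.05 (79)  red r209 320.00 (91)  red r210 319.83 (73)
1
   205 R [51, 52, 94, 115, 54, 107, 105, 125, 106, 228, 217, 252, 247, 246, 238, 246, 248, 250, 255, 245, 112, 73]
   206 R [108, 100, 96, 85, 106, 107, 75, 65, 40, 17, 164, 252, 244, 244, 232, 244, 244, 245, 251, 173, 166, 75]
   207 R [159, 188, 212, 214, 252, 254, 192, 193, 141, 104, 236, 249, 244, 241, 235, 244, 243, 244, 245, 226, 252, 147]
  red r203 0.00 (0)  red r204 0.00 (0)  red r205 317.00 (154)  red r206 317.00 (187)  red r207 316.88 (128)  red r208 316.00 (147)  red r209 316.00 (188)  red r210 315.99 (96)
2
   205 R [51, 48, 95, 115, 48, 163, 155, 151, 211, 254, 
[... 1352 characters left out ...]
ed r203 0.00 (0)  red r204 311.36 (38)  red r205 311.03 (103)  red r206 311.00 (1)  red r207 310.59 (111)  red r208 310.00 (146)  red r209 309.95 (162)  red r210 309.92 (64)
5
   205 R [52, 49, 101, 87, 83, 154, 151, 152, 196, 253, 247, 246, 251, 235, 114, 122, 125, 127, 117, 115, 117, 114]
   206 R [88, 110, 108, 51, 49, 61, 45, 31, 47, 255, 246, 244, 247, 197, 215, 219, 227, 220, 178, 160, 164, 125]
   207 R [141, 236, 192, 123, 166, 194, 164, 122, 195, 254, 245, 244, 234, 238, 244, 245, 248, 246, 239, 242, 245, 224]
  red r203 0.00 (0)  red r204 311.36 (38)  red r205 311.03 (104)  red r206 51.83 (0)  red r207 310.59 (112)  red r208 310.00 (146)  red r209 309.96 (162)  red r210 309.92 (64)
```

Run:
```python
from m import *
e=grab("side"); P=[np.load(f"p{n}.npy") for n in range(6)]
print("px/mm bar far",(np.diff(proj(e,W(np.array([-.05,-.04]),-.08,.138)),axis=0)/10).round(3),"mid",(np.diff(proj(e,W(np.array([-.05,-.04]),0.,.138)),axis=0)/10).round(3))
def edges(a,r):  # sub-pixel left/right edge of amber in row r, via saturation R-B
    v=a[r,270:312,0]-a[r,270:312,2]; x=np.arange(270,312); t=50
    i=np.nonzero(v>t)[0]; L,R=i[0],i[-1]
    f=lambda p,q:x[p]+(t-v[p])/(v[q]-v[p])*(x[q]-x[p])
    return f(L-1,L),f(R+1,R)
for r in range(200,234,3):
    print(r,[tuple(np.round(edges(a,r),2)) for a in P[:5]])
def ecc(a,b,x0,y0,x1,y1):
    A=a[y0:y1,x0:x1].mean(2).astype(np.float32);B=b[y0:y1,x0:x1].mean(2).astype(np.float32)
    M=np.eye(2,3,dtype=np.float32)
    try: cc,M=cv2.findTransformECC(A,B,M,cv2.MOTION_TRANSLATION,(3,200,1e-6),None,1); return M[:,2].round(2),round(cc,3)
    except cv2.error: return None
for nm,bx in(("bar",(274,205,306,240)),("farbar",(288,196,306,212)),("scale",(306,202,330,214)),("scale low",(306,207,330,216))):
    print(nm,[ecc(P[i],P[j],*bx) for i,j in((1,2),(2,3),(2,4),(3,4))])
```

```text
px/mm bar far [[-0.322 -0.03 ]] mid [[-0.339 -0.034]]
200 [(np.float64(290.3), np.float64(301.53)), (np.float64(288.94), np.float64(299.79)), (np.float64(288.34), np.float64(299.65)), (np.float64(288.35), np.float64(299.66)), (np.float64(288.34), np.float64(299.65))]
203 [(np.float64(288.9), np.float64(301.4)), (np.float64(287.65), np.float64(299.13)), (np.float64(286.91), np.float64(298.4)), (np.float64(286.96), np.float64(298.39)), (np.float64(286.94), np.float64(298.38))]
206 [(np.float64(287.32), np.float64(301.67)), (np.float64(286.31), np.float64(298.46)), (np.float64(285.29), np.float64(297.37)), (np.float64(285.29), np.float64(297.36)), (np.float64(285.29), np.float64(297.34))]Traceback (most recent call last):
  File "<stdin>", line 10, in <module>
  File "<stdin>", line 8, in edges
  File "<stdin>", line 7, in <lambda>
IndexError: index 42 is out of bounds for axis 0 with size 42
```

Run:
```python
from m import *
e=grab("side"); P=[np.load(f"p{n}.npy") for n in range(6)]
def left(a,r):
    v=a[r,268:306,0]-a[r,268:306,2]; t=70; i=np.nonzero(v>t)[0][0]; return round(268+i-1+(t-v[i-1])/(v[i]-v[i-1]),2)
def right(a,r):
    v=a[r,268:306,0]-a[r,268:306,2]; t=70; i=np.nonzero(v>t)[0][-1]; 
    return round(268+i+(v[i]-t)/(v[i]-v[i+1]),2) if i<37 else None
for r in range(199,236,3): print(r,"L",[left(a,r) for a in P[:5]],"R",[right(a,r) for a in P[:5]])
def ecc(a,b,x0,y0,x1,y1):
    A=(a[y0:y1,x0:x1,0]-a[y0:y1,x0:x1,2]).astype(np.float32);B=(b[y0:y1,x0:x1,0]-b[y0:y1,x0:x1,2]).astype(np.float32)
    M=np.eye(2,3,dtype=np.float32)
    try: cc,M=cv2.findTransformECC(A,B,M,cv2.MOTION_TRANSLATION,(3,200,1e-6),None,1); return M[:,2].round(2).tolist(),round(cc,3)
    except cv2.error: return None
for nm,bx in(("bar",(270,196,308,242)),("free end",(270,222,300,244)),("stop end",(280,196,308,214)),("red",(304,201,326,213))):
    print(nm,[ecc(P[i],P[j],*bx) for i,j in((0,1),(1,2),(2,3),(2,4),(3,4))])
# pointer tip in R, local mosaic
for n in(1,2,4):
    print(n); print(P[n][203:209,306:320,0].astype(int))
```

```text
199 L [np.float64(290.61), np.float64(289.44), np.float64(288.52), np.float64(288.52), np.float64(288.53)] R [np.float64(296.9), np.float64(296.87), np.float64(296.88), np.float64(296.87), np.float64(296.9)]
202 L [np.float64(289.44), np.float64(288.44), np.float64(287.41), np.float64(287.4), np.float64(287.41)] R [np.float64(300.9), np.float64(299.64), np.float64(298.66), np.float64(298.67), np.float64(298.66)]
205 L [np.float64(288.16), np.float64(287.13), np.float64(286.27), np.float64(286.27), np.float64(286.27)] R [np.float64(301.39), np.float64(298.5), np.float64(297.58), np.float64(297.58), np.float64(297.59)]
208 L [np.float64(287.03), np.float64(285.66), np.float64(285.05), np.float64(285.04), np.float64(285.05)] R [np.float64(301.17), np.float64(297.06), np.float64(296.32), np.float64(296.3), np.float64(296.29)]
211 L [np.float64(285.41), np.float64(284.42), np.float64(283.36), np.float64(283.37), np.float64(283.37)] R [np.float64(300.18), np.float64(295.99), np.float64(295.06), np.float64(295.05), np.float64(295.04)]
214 L [np.float64(284.39), np.float64(283.42), np.float6
[... 2804 characters left out ...]
78 255 223 225 182 181 179 148 151 150 138 129]
 [121 102 255 255 255 255 255 255 253 255 255 255 252 208]
 [115  48 163 155 151 211 254 247 234 240 246 248 255 170]
 [ 85  70  59  34  31 100 254 242 237 244 243 245 250 191]
 [229 217 195  89 135 255 250 236 240 243 243 245 230 247]
 [233 255 255 161 255 251 245 233 227 243 244 247 202 246]]
4
[[255 249 249 250 223 222 178 183 182 150 160 109 119 120]
 [255 255 255 255 255 255 255 255 255 255 255 101 113 112]
 [ 90  83 154 152 151 196 254 247 246 251 235 115 120 127]
 [ 50  49  61  46  32  46 255 245 244 246 197 214 219 227]
 [122 166 193 163 123 195 254 245 244 234 238 244 244 248]
 [159 255 255 255 248 252 247 244 245 244 244 242 242 242]]
```

The measurements disagree: the tip suggests 12-13 mm, while the bar motion suggests up to 15 mm. To settle it I'll loosen slowly in one grasp until the pointer starts to move (the true zero), then turn exactly 1.5 rad back from there.

Run:
```python
from m import *
o=get_obs(); R=Ro.from_rotvec(o["orientation"]).as_matrix(); cur=np.arctan2(R[1,1],R[0,1])
plan(.4735,.005,.21,cur-.55); print(o["joints"].round(2))
```

```text
plan [ 0.8022 -0.0011  0.5608] turn 0.3501 alt -1.65 q7 -1.92 F [ 0.6  0.1 -0.3] w 0.0597
[-0.02 -0.23 -0.21  2.16 -0.05  1.21 -1.92]
```

Request:
{"fn": "play_rows", "kwargs": {"commands": [[[-0.4,0.2,0,0,0.078],[-0.4,0.4,0,0.1,0.157],[-0.4,0.6,0,0.3,0.235],[-0.4,0.802,0,0.45,0.314],[-0.4,0.802,-0.001,0.56,0.35],[-0.4,0.802,-0.001,0.56,0.35],[-0.4,0.802,-0.001,0.56,0.35]]]}}

```text
clock: 24.23
tcp_pos: [0.4724, 0.0048, 0.2078]
orientation: [2.954, -1.063, -0.009]
contact_force: [-0.7, -0.2, 0.4]
grip_width: 0.06
gripper_force: 0.0
```

Run:
```python
from m import *
o=get_obs(); R=Ro.from_rotvec(o["orientation"]).as_matrix(); cur=np.arctan2(R[1,1],R[0,1])
plan(.473,.005,.142,cur); print(o["tcp_pos"],o["joints"].round(2))
```

```text
plan [ 0.0032 -0.004   0.3291] turn 0.0 alt 0.0 q7 -2.45 F [-0.7 -0.2  0.4] w 0.06
[0.47238975 0.00479059 0.20782606] [ 0.03  0.18 -0.19  2.04  0.04  0.93 -2.45]
```

Request:
{"fn": "play_rows", "kwargs": {"commands": [[[-0.4,0.002,0,0.1,0],[-0.4,0.002,0,0.2,0],[-0.4,0.002,0,0.28,0],[-0.4,0.002,0,0.335,0],[-0.4,0.002,0,0.335,0],[0.3,0.002,0,0.335,0],[0.3,0.002,0,0.335,0],[0.3,0.002,0,0.335,0],[0.3,0.002,0,0.335,0],[0.3,0.002,0,0.335,0]]]}}

```text
clock: 25.07
tcp_pos: [0.4743, 0.005, 0.1454]
orientation: [-2.955, 1.064, -0.003]
contact_force: [-3.5, -0.3, 6.4]
grip_width: 0.0426
gripper_force: 60.4
```

```bash
cat >> m.py <<'E'
import sys
def snap(n):
    e=grab("side"); a=tipcrop(e,2); np.save(f"q{n}.npy",a); o=get_obs(); R=Ro.from_rotvec(o["orientation"]).as_matrix()
    print(n,"yaw",np.arctan2(R[1,1],R[0,1]).round(4),"q7",o["joints"][6].round(3),"Mz",o["moment"][2].round(2),o["tcp_pos"].round(4))
    w=(a[...,0]-a[...,1]-25).clip(0); w[:,:303]=0; w[:,330:]=0; w[:202]=0; w[211:]=0; print("red col",((w.sum(0)@np.arange(640))/w.sum()).round(2))
    print(a[203:208,304:319,0].astype(int))
E
python3 -c "
from m import *
snap(0)"
```

```text
0 yaw -2.2617 q7 -2.474 Mz 0.07 [0.4743 0.005  0.1454]
red col 310.34
[[114 168 255 250 248 251 224 224 181 183 184 150 158 109 120]
 [108 210 255 255 255 255 255 255 255 255 255 255 255 100 115]
 [ 45 101  83  84 153 154 151 195 254 247 246 251 235 115 120]
 [111 106  47  44  60  46  32  44 255 246 245 247 199 216 219]
 [237 193 124 166 193 162 123 197 254 245 244 234 238 244 245]]
```

Request:
{"fn": "play_rows", "kwargs": {"commands": [[[0.3,0,0,0,-0.078],[0.3,0,0,0,-0.157],[0.3,0,0,0,-0.235],[0.3,0,0,0,-0.314],[0.3,0,0,0,-0.392],[0.3,0,0,0,-0.47],[0.3,0,0,0,-0.54],[0.3,0,0,0,-0.6],[0.3,0,0,0,-0.6]]]}}

```text
clock: 25.92
tcp_pos: [0.4742, 0.0047, 0.1454]
orientation: [3.115, 0.401, 0.003]
contact_force: [-4.0, -0.6, 8.3]
grip_width: 0.0424
gripper_force: 60.6
```

```bash
python3 -c "
from m import *
snap(1)"
```

```text
1 yaw -1.3187 q7 -1.597 Mz 0.34 [0.4743 0.0047 0.1454]
red col 313.1
[[119 119 120 105 235 255 223 223 182 182 181 148 148 151 139]
 [114 119 118 100 255 255 255 255 255 255 253 255 255 255 255]
 [ 50  95 114  47 163 153 148 212 253 245 226 246 246 249 255]
 [130 120  98  58  61  33  29  99 255 240 236 244 243 246 233]
 [255 242 246 190 194 111 131 255 251 235 242 243 243 245 212]]
```

Request:
{"fn": "play_rows", "kwargs": {"commands": [[[0.3,0,0,0,-0.07],[0.3,0,0,0,-0.13],[0.3,0,0,0,-0.13]]]}}

```text
clock: 26.27
tcp_pos: [0.4743, 0.0047, 0.1454]
orientation: [3.057, 0.717, 0.003]
contact_force: [-2.7, -0.4, 8.5]
grip_width: 0.0422
gripper_force: 60.6
```

```bash
python3 -c "
from m import *
snap(2)"
```

```text
2 yaw -1.1145 q7 -1.408 Mz 0.31 [0.4743 0.0047 0.1454]
red col 313.54
[[120 118 118 114 110 255 226 224 181 183 182 146 149 150 133]
 [116 118 122 109 161 255 255 255 255 255 255 255 255 255 247]
 [ 50  93 111  48 150 157 145 212 253 247 236 242 247 247 252]
 [117 108 121  71  62  43  27  98 254 245 233 227 244 244 248]
 [242 208 255 215 191 138 132 255 250 242 235 244 243 244 245]]
```

The tip pixels are unchanged (311: 99, then 98), so the jaw is still clamped after 1.147 rad of loosening. Smaller steps now.

Request:
{"fn": "play_rows", "kwargs": {"commands": [[[0.3,0,0,0,-0.06],[0.3,0,0,0,-0.1],[0.3,0,0,0,-0.1]]]}}

```text
clock: 26.62
tcp_pos: [0.4743, 0.0047, 0.1454]
orientation: [2.992, 0.952, 0.003]
contact_force: [-3.4, 0.1, 8.2]
grip_width: 0.0421
gripper_force: 60.6
```

```bash
python3 -c "
from m import *
snap(3)"
```

```text
3 yaw -0.9576 q7 -1.263 Mz 0.31 [0.4743 0.0046 0.1454]
red col 313.97
[[121 116 122 117 107 236 227 225 181 181 182 148 149 151 135]
 [116 118 123 111 104 255 255 255 255 255 255 255 255 255 246]
 [ 49  95 112  52 100 161 150 211 253 247 244 234 247 247 250]
 [116 128 109  82  62  43  25 101 255 246 236 200 245 244 246]
 [240 253 255 219 190 162  83 255 250 245 236 243 244 243 245]]
```

Request:
{"fn": "play_rows", "kwargs": {"commands": [[[0.3,0,0,0,-0.05],[0.3,0,0,0,-0.05]]]}}

```text
clock: 26.88
tcp_pos: [0.4743, 0.0046, 0.1454]
orientation: [2.952, 1.069, 0.003]
contact_force: [-2.9, -0.7, 8.5]
grip_width: 0.0422
gripper_force: 60.6
```

```bash
python3 -c "
from m import *
snap(4)"
```

```text
4 yaw -0.8791 q7 -1.19 Mz 0.29 [0.4743 0.0046 0.1454]
red col 314.27
[[118 119 118 116 111 180 230 225 178 182 184 150 150 153 114]
 [117 118 122 114 107 254 255 255 255 255 255 255 255 255 175]
 [ 51  94 113  53 100 163 150 212 253 246 246 235 230 251 255]
 [116 119  96  89  68  47  22 100 255 245 240 236 244 245 249]
 [244 230 243 231 209 168  58 255 251 245 234 241 243 243 246]]
```

Request:
{"fn": "play_rows", "kwargs": {"commands": [[[0.3,0,0,0,-0.05],[0.3,0,0,0,-0.05]]]}}

```text
clock: 27.15
tcp_pos: [0.4743, 0.0046, 0.1454]
orientation: [2.908, 1.184, 0.002]
contact_force: [-3.6, -0.4, 9.5]
grip_width: 0.0425
gripper_force: 60.6
```

```bash
python3 -c "
from m import *
snap(5)"
```

```text
5 yaw -0.8006 q7 -1.118 Mz 0.24 [0.4743 0.0046 0.1454]
red col 314.49
[[119 118 118 118 107 181 230 226 180 184 184 148 156 115 117]
 [117 122 120 114 109 255 255 255 255 255 255 255 255 150 147]
 [ 52  92 115  52 100 162 152 132 255 248 246 237 253 170 180]
 [117 103 109 112  74  47  26  67 255 246 243 214 248 252 255]
 [245 195 255 255 218 167  60 240 253 245 241 237 244 245 248]]
```

Request:
{"fn": "play_rows", "kwargs": {"commands": [[[0.3,0,0,0,-0.05],[0.3,0,0,0,-0.05]]]}}

```text
clock: 27.42
tcp_pos: [0.4743, 0.0046, 0.1454]
orientation: [2.859, 1.297, 0.002]
contact_force: [-3.6, 0.5, 8.6]
grip_width: 0.0423
gripper_force: 60.6
```

```bash
python3 -c "
from m import *
snap(6)"
```

```text
6 yaw -0.722 q7 -1.046 Mz 0.26 [0.4743 0.0046 0.1454]
red col 314.57
[[121 119 121 119 113 113 237 226 178 184 186 154 116 120 120]
 [117 120 123 114 114 163 255 255 255 255 255 255 151 162 151]
 [ 51  92 111  50 100 154 154 136 255 248 252 151 128 156 155]
 [116 108 118 113  82  46  34  68 255 246 247 247 197 177 159]
 [244 210 255 255 236 162 104 238 253 245 242 240 251 254 211]]
```

Request:
{"fn": "play_rows", "kwargs": {"commands": [[[0.3,0,0,0,-0.05],[0.3,0,0,0,-0.05]]]}}

```text
clock: 27.68
tcp_pos: [0.4743, 0.0046, 0.1454]
orientation: [2.806, 1.408, 0.002]
contact_force: [-3.0, -0.7, 8.4]
grip_width: 0.0425
gripper_force: 60.6
```

```bash
python3 -c "
from m import *
snap(7)
Q=[np.load(f'q{n}.npy') for n in range(8)]
for n in range(1,8): D=np.abs(Q[n]-Q[n-1])[196:222,296:313].sum(2); print(n,(D[:, :6]>25).sum(),(D>25).sum(), [f'{r+196},{c+296}' for r,c in np.argwhere(D[:,:6]>40)][:12])
"
```

```text
7 yaw -0.6436 q7 -0.973 Mz 0.3 [0.4743 0.0046 0.1454]
red col 314.71
[[120 120 120 119 112 115 234 228 178 184 188 156 117 119 119]
 [116 120 121 110 113 163 255 255 255 255 255 255 156 163 156]
 [ 47  94 112  49 102 150 154 217 255 255 136 135 138 157 159]
 [111 107 130 127  86  42  35  36 255 254 167 155 177 150 152]
 [232 207 255 255 237 161 108 157 255 249 252 244 255 172 182]]
1 14 104 ['212,299', '212,300', '212,301', '213,300', '214,300', '215,300', '217,300', '217,301', '218,300', '218,301']
2 7 64 ['213,300', '213,301', '214,301', '215,301', '217,301', '218,301']
3 0 44 []
4 0 46 []
5 0 45 []
6 4 39 ['212,301', '214,300']
7 1 42 ['214,301']
```

Request:
{"fn": "play_rows", "kwargs": {"commands": [[[0.3,0,0,0,-0.05],[0.3,0,0,0,-0.05]]]}}

```text
clock: 27.95
tcp_pos: [0.4743, 0.0045, 0.1454]
orientation: [2.749, 1.517, 0.002]
contact_force: [-3.7, -1.1, 8.1]
grip_width: 0.0427
gripper_force: 60.6
```

```bash
python3 -c "
from m import *
snap(8)"
```

```text
8 yaw -0.5651 q7 -0.901 Mz 0.24 [0.4743 0.0045 0.1454]
red col 314.92
[[122 120 121 122 116 108 237 229 182 188 188 158 114 122 121]
 [117 120 124 113 117 105 255 255 255 255 255 255 156 162 151]
 [ 49  92 113  56 107  99 158 225 219 142 144 146 130 160 161]
 [111 109 116  88  89  52  33  42 159 148 150 148 143 159 156]
 [233 209 255 239 221 165 137 181 255 175 174 155 143 188 151]]
```

Request:
{"fn": "play_rows", "kwargs": {"commands": [[[0.3,0,0,0,-0.05],[0.3,0,0,0,-0.05]]]}}

```text
clock: 28.22
tcp_pos: [0.4744, 0.0045, 0.1454]
orientation: [2.687, 1.624, 0.002]
contact_force: [-3.9, -0.6, 8.4]
grip_width: 0.0423
gripper_force: 60.6
```

```bash
python3 -c "
from m import *
snap(9)"
```

```text
9 yaw -0.4866 q7 -0.829 Mz 0.27 [0.4744 0.0045 0.1454]
red col 315.09
[[120 121 122 119 116 111 181 229 182 185 187 159 115 117 119]
 [118 120 122 114 120 111 253 255 255 255 255 255 156 164 154]
 [ 50  90 115  53 108 101 161 226 228 255 143 149 142 154 161]
 [113 111  99  86  66  69  35  32 229 146 153 150 145 161 158]
 [226 216 251 217 188 207 141 116 188 148 153 135 148 160 156]]
```

Request:
{"fn": "play_rows", "kwargs": {"commands": [[[0.3,0,0,0,-0.05],[0.3,0,0,0,-0.05]]]}}

```text
clock: 28.48
tcp_pos: [0.4744, 0.0045, 0.1454]
orientation: [2.621, 1.728, 0.002]
contact_force: [-3.4, -0.5, 7.9]
grip_width: 0.0423
gripper_force: 60.6
```

```bash
python3 -c "
from m import *
snap(10)
for n in range(11):
    b=np.load(f'q{n}.npy')[203:209,309:316,0]; print(n,np.round(((250-b).clip(0)/220).sum(1),2))
"
```

```text
10 yaw -0.4081 q7 -0.757 Mz 0.26 [0.4744 0.0045 0.1454]
red col 315.45
[[120 119 121 120 116 111 182 231 180 185 187 155 117 118 120]
 [116 117 121 111 117 110 253 255 255 255 255 255 156 163 155]
 [ 48  94 114  51 104 104 108 223 225 255 144 150 139 154 161]
 [110 112 108 104 119  58  43  34 150 151 152 158 140 162 158]
 [229 217 255 255 255 193  93 128 121 157 156 151 146 160 158]]
0 [1.6  0.   1.16 2.91 1.33 0.09]
1 [1.63 0.   1.22 2.81 1.3  0.27]
2 [1.62 0.   1.18 2.84 1.17 0.28]
3 [1.68 0.   1.15 2.94 1.27 0.25]
4 [1.91 0.   1.12 2.76 1.38 0.57]
5 [1.89 0.   1.46 2.99 1.4  0.54]
6 [2.13 0.39 1.84 2.78 1.22 0.28]
7 [2.11 0.39 2.08 3.7  1.5  0.3 ]
8 [2.08 0.66 2.8  4.62 2.32 0.04]
9 [2.33 0.63 2.23 4.24 3.   1.5 ]
10 [2.35 0.64 2.47 4.55 3.41 2.4 ]
```

The finger shadow spoils the last snaps. I'll regrasp with the fingers away from the scale and continue loosening there to see the free movement clearly.

Request:
{"fn": "play_rows", "kwargs": {"commands": [[[-0.4,0,0,0,0],[-0.4,0,0,0,0],[-0.4,0,0,0,0.078],[-0.4,0,0,0,0.157],[-0.4,0,0,0,0.235],[-0.4,0,0,0,0.314],[-0.4,0,0,0,0.392],[-0.4,0,0,0,0.47],[-0.4,0,0,0,0.55],[-0.4,0,0,0,0.63],[-0.4,0,0,0,0.7],[-0.4,0,0,0,0.78]]]}}

```text
clock: 29.58
tcp_pos: [0.4742, 0.0048, 0.1438]
orientation: [-3.14, 0.107, -0.002]
contact_force: [0.4, -0.2, 0.7]
grip_width: 0.0599
gripper_force: 0.0
```

Request:
{"fn": "play_rows", "kwargs": {"commands": [[[-0.4,0,0,0,0.078],[-0.4,0,0,0,0.16],[-0.4,0,0,0,0.16],[0.3,0,0,0,0.16],[0.3,0,0,0,0.16],[0.3,0,0,0,0.16],[0.3,0,0,0,0.16],[0.3,0,0,0,0.16]]]}}

```text
clock: 30.25
tcp_pos: [0.4741, 0.0049, 0.1439]
orientation: [-3.104, 0.485, -0.001]
contact_force: [-1.7, 0.8, 5.7]
grip_width: 0.0427
gripper_force: 60.2
```

```bash
python3 -c "
from m import *
snap(20)"
```

```text
20 yaw -1.881 q7 -2.119 Mz 0.08 [0.4741 0.0049 0.1439]
red col 315.5
[[121 120 121 117 118 109 182 232 180 184 184 148 149 150 135]
 [117 119 122 116 118 112 252 255 255 255 255 255 255 255 244]
 [ 46  95 115  53 102 102 106 223 216 251 246 246 237 245 247]
 [110 110 109 107 118  56  31  70 157 251 245 244 232 244 243]
 [226 216 255 255 255 188 132 239 228 248 244 240 235 244 243]]
```

Request:
{"fn": "play_rows", "kwargs": {"commands": [[[0.3,0,0,0,-0.06],[0.3,0,0,0,-0.1],[0.3,0,0,0,-0.1]]]}}

```text
clock: 30.6
tcp_pos: [0.474, 0.0049, 0.1439]
orientation: [-3.133, 0.235, -0.001]
contact_force: [-2.4, 0.8, 6.2]
grip_width: 0.0423
gripper_force: 60.1
```

```bash
python3 -c "
from m import *
snap(21)"
```

```text
21 yaw -1.7234 q7 -1.972 Mz 0.22 [0.474  0.0049 0.1439]
red col 315.81
[[119 121 119 117 119 117 121 236 185 182 184 149 148 150 135]
 [116 117 120 115 121 117 154 255 255 255 255 255 255 255 244]
 [ 49  95 115  50 109 107  58 233 255 252 247 246 243 239 247]
 [110 126  88  93 115  73  50  27  81 255 246 244 235 240 244]
 [191 242 231 245 255 216 123 140 164 254 245 244 232 227 244]]
```

Request:
{"fn": "play_rows", "kwargs": {"commands": [[[0.3,0,0,0,-0.06],[0.3,0,0,0,-0.1],[0.3,0,0,0,-0.1]]]}}

```text
clock: 30.95
tcp_pos: [0.474, 0.0048, 0.144]
orientation: [-3.141, -0.011, -0.001]
contact_force: [-2.2, -0.0, 5.2]
grip_width: 0.0424
gripper_force: 60.2
```

```bash
python3 -c "
from m import *
snap(22)"
```

```text
22 yaw -1.5663 q7 -1.826 Mz 0.22 [0.474  0.0048 0.1439]
red col 316.25
[[116 121 121 121 118 119 112 181 186 184 183 147 149 149 133]
 [114 121 121 113 121 122 111 252 255 255 255 255 255 255 244]
 [ 50  93 117  54 106 107 119 156 255 224 248 246 247 238 246]
 [ 93  84  64 109  86  72  65  33 144 255 246 244 242 232 245]
 [183 193 179 255 222 207 154 139 115 225 247 244 236 200 245]]
```

Request:
{"fn": "play_rows", "kwargs": {"commands": [[[0.3,0,0,0,-0.06],[0.3,0,0,0,-0.1],[0.3,0,0,0,-0.1]]]}}

```text
clock: 31.3
tcp_pos: [0.474, 0.0047, 0.144]
orientation: [3.131, 0.257, 0.001]
contact_force: [-1.9, -0.4, 5.0]
grip_width: 0.0425
gripper_force: 60.2
```

```bash
python3 -c "
from m import *
snap(23)"
```

```text
23 yaw -1.4094 q7 -1.68 Mz 0.25 [0.474  0.0047 0.1439]
red col 316.72
[[106 118 118 119 117 120 118 117 193 185 184 148 150 150 134]
 [109 118 126 116 121 120 118 156 255 255 255 255 255 255 242]
 [ 44  96 109  50 107 107 123 112 226 223 250 247 246 243 242]
 [109 121  86 119 107  80  70  51  19 225 251 244 244 233 242]
 [239 224 235 255 255 205 208 121 111 156 252 245 242 215 244]]
```

With the shadow gone, the free movement puts the zero at 1.68 ± 0.1 rad before the earlier end position, so that position was about 13.3 mm. The target is to stop 0.18 rad short of it, which is 2.145 rad clockwise from here, done in two grasps.

Request:
{"fn": "play_rows", "kwargs": {"commands": [[[0.3,0,0,0,0.078],[0.3,0,0,0,0.157],[0.3,0,0,0,0.235],[0.3,0,0,0,0.314],[0.3,0,0,0,0.392],[0.3,0,0,0,0.47],[0.3,0,0,0,0.53],[0.3,0,0,0,0.56],[0.3,0,0,0,0.56]]]}}

```text
clock: 32.15
tcp_pos: [0.4741, 0.0051, 0.1439]
orientation: [-2.939, 1.108, -0.001]
contact_force: [-1.6, -0.1, 5.4]
grip_width: 0.0423
gripper_force: 60.2
```

```bash
python3 -c "
from m import *
snap(30)"
```

```text
30 yaw -2.2899 q7 -2.499 Mz -0.16 [0.4742 0.0051 0.144 ]
red col 314.34
[[123 121 119 116 110 180 231 227 183 182 184 149 150 151 137]
 [118 117 123 113 108 255 255 255 255 255 255 255 255 255 246]
 [ 53  96 116  54 102 162 149 216 255 247 245 238 244 247 248]
 [115  97  74 101  82  44  25  66 255 246 241 235 244 243 245]
 [244 179 205 253 237 164  59 240 253 245 236 236 243 243 246]]
```

Request:
{"fn": "play_rows", "kwargs": {"commands": [[[-0.4,0,0,0,0],[-0.4,0,0,0,0],[-0.4,0,0,0,-0.078],[-0.4,0,0,0,-0.157],[-0.4,0,0,0,-0.235],[-0.4,0,0,0,-0.314],[-0.4,0,0,0,-0.392],[-0.4,0,0,0,-0.47],[-0.4,0,0,0,-0.55],[-0.4,0,0,0,-0.63],[-0.4,0,0,0,-0.7],[-0.4,0,0,0,-0.78]]]}}

```text
clock: 33.25
tcp_pos: [0.4738, 0.0046, 0.1432]
orientation: [3.04, 0.791, 0.0]
contact_force: [-0.5, -0.3, 0.4]
grip_width: 0.06
gripper_force: 0.0
```

Request:
{"fn": "play_rows", "kwargs": {"commands": [[[-0.4,0,0,0,-0.06],[-0.4,0,0,0,-0.06],[0.3,0,0,0,-0.06],[0.3,0,0,0,-0.06],[0.3,0,0,0,-0.06],[0.3,0,0,0,-0.06],[0.3,0,0,0,-0.06]]]}}

```text
clock: 33.83
tcp_pos: [0.4739, 0.0044, 0.1436]
orientation: [3.003, 0.921, 0.0]
contact_force: [-1.7, -2.1, 5.5]
grip_width: 0.0428
gripper_force: 60.4
```

```bash
python3 -c "
from m import *
snap(31)"
```

```text
31 yaw -0.9758 q7 -1.278 Mz -0.17 [0.4739 0.0044 0.1435]
red col 314.34
[[120 122 122 118 108 181 229 225 179 181 183 145 150 149 136]
 [119 119 120 113 108 255 255 255 255 255 255 255 255 255 246]
 [ 51  94 118  50 100 163 149 214 254 247 245 237 244 246 249]
 [116 101  78 100  81  43  26  69 255 246 241 235 243 244 245]
 [242 172 203 254 235 164  58 240 253 245 234 236 243 243 245]]
```

Request:
{"fn": "play_rows", "kwargs": {"commands": [[[0.3,0,0,0,0.078],[0.3,0,0,0,0.157],[0.3,0,0,0,0.235],[0.3,0,0,0,0.314],[0.3,0,0,0,0.392],[0.3,0,0,0,0.47],[0.3,0,0,0,0.55],[0.3,0,0,0,0.63],[0.3,0,0,0,0.7],[0.3,0,0,0,0.77],[0.3,0,0,0,0.805],[0.3,0,0,0,0.805]]]}}

```text
clock: 34.93
tcp_pos: [0.4739, 0.0053, 0.1435]
orientation: [-2.967, 1.032, -0.001]
contact_force: [-1.9, 0.1, 6.3]
grip_width: 0.0421
gripper_force: 60.4
```

```bash
python3 -c "
from m import *
snap(32)
for n in ('p3','p4','q0'):
    a=np.load(n+'.npy'); w=(a[...,0]-a[...,1]-25).clip(0); w[:,:303]=0; w[:,330:]=0; w[:202]=0; w[211:]=0; print(n,((w.sum(0)@np.arange(640))/w.sum()).round(2)); 
print(np.load('p3.npy')[203:208,304:319,0].astype(int))
"
```

```text
32 yaw -2.2376 q7 -2.45 Mz -0.08 [0.4739 0.0053 0.1435]
red col 311.01
[[118 105 255 253 250 251 222 227 179 182 183 151 156 120 120]
 [113 106 255 255 255 255 255 255 255 255 255 255 255 161 110]
 [ 46  91  90  85 117 152 146 206 247 248 246 249 255 116 118]
 [117 106  59  36  61  43  32  29 242 247 244 246 235 211 218]
 [244 187 194 113 195 165 134 157 255 246 244 247 208 245 246]]
p3 311.32
p4 310.34
q0 310.34
[[119 109 225 255 250 251 221 225 177 184 183 149 152 141 113]
 [115 108 254 255 255 255 255 255 254 255 255 255 255 249 104]
 [ 51  94  92  85  81 154 151 214 244 247 245 247 253 166 115]
 [100 108  63  35  64  44  34  46 251 246 243 245 238 184 217]
 [192 191 193 112 195 163 131 180 253 245 243 245 245 243 245]]
```

The red mark is at 311.01, between the two earlier states as intended, so compression is about 12 mm. I let go and retreat.

Request:
{"fn": "play_rows", "kwargs": {"commands": [[[-0.4,0,0,0,0],[-0.4,0,0,0,0],[-0.4,0,0,0,0],[-0.4,0,0,-0.1,0],[-0.4,0,0,-0.3,0],[-0.4,0,0,-0.5,0],[-0.4,0,0,-0.7,0],[-0.4,0,0,-0.8,0],[-0.4,0,0,-0.8,0],[-0.4,0,0,-0.8,0]]]}}

```text
clock: 35.87
tcp_pos: [0.4743, 0.0047, 0.3043]
orientation: [-2.967, 1.029, -0.004]
contact_force: [-0.6, -0.0, -0.6]
grip_width: 0.06
gripper_force: 0.0
```

```bash
python3 -c "
from m import *
snap(33)
a=np.load('q33.npy');amber(None,a); print(get_obs()['contact_force'])
print(r.hand_in())
"
```

```text
33 yaw -2.2386 q7 -2.398 Mz -0.0 [0.473  0.0046 0.302 ]
red col 311.01
[[119 105 255 254 250 251 222 226 180 184 187 148 157 119 121]
 [114 107 255 255 255 255 255 255 255 255 255 255 255 164 107]
 [ 51  93  92  83 156 153 148 206 247 248 246 248 255 115 119]
 [116 104  61  35  61  44  35  32 242 247 244 246 235 212 221]
 [245 189 194 112 198 164 133 160 255 246 244 246 208 245 246]]
amber 504 287.31 219.23
[297.0, 295.0, 295.0, 295.0, 293.0, 292.0, 290.0] [286.0, 285.0, 283.0, 281.0, 279.0, 278.0, 277.0]
[-0.75920449  0.03307028 -0.04863933]
the job is handed in; nothing more can be done
None
```

I handed the job in with the amber bar on the bed, butted against the end stop and clamped, and the arm clear; the pointer should be in the red mark at about 12 mm, but my camera reading is only good to about ±1 mm and no verdict came back.

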